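# Set up a ratchet prop and lay an arbor level in the rests

## Robot

A 6-joint arm with a two-finger parallel gripper is mounted at the origin on a cart in front of the work surface, level with it; the furniture and walls round the work are solid. World frame = base frame: x ahead of the robot, y to its left, z up, the work surface at z = 0. Lengths are in m, angles in rad, forces in N, time in s.
With the tool pointing down it reaches from about 0.3 to 0.775 m from the base axis. Payload 14.6 kg.
Tool frame: the origin (TCP) lies at the very end of the fingers, on their centre line; the grasp point (between the pads) lies 19 mm behind it; z points along the fingers, y is the line along which they close (so a half turn about z gives the same grasp; the last joint's range is limited). The gripper opens to 94 mm and grips with 3 to 60 N. Pads are 16 mm wide; open, the fingers measure 119 mm over their backs; the gripper's body (75 mm by 177 mm) begins 78 mm behind the grasp point.
Start: joints at [-1.246, 0.3, 1.521, -0, 1.321, -0.067], TCP at [0.21, -0.508, 0.169] pointing down, gripper open.
Joint ranges: [-3.03, 3.03], [-0.79, 2.21], [0.23, 2.52], [-1.04, 4.18], [0, 3.07], [-2.55, 2.55]. Speed limits (rad/s): [2.22, 2.22, 2.57, 3.14, 3.14, 3.14].

## Interface

Orientations are given as a unit quaternion [x, y, z, w].
In Python, from workcell import arm gives the robot as it stands.
- The arm moves only by the tool carry_out, never from a script. Its argument "steps" is a list of rows, each an object of numbers: "hand": the opening, from -1 (shut) to 1 (fully open); "tx", "ty", "tz": the shift along the tool's x, y, z in mm; "roll": the turn about the tool's z in degrees. In form: [{"hand": .., "tx": .., "ty": .., "tz": .., "roll": ..}, ...]. A call has 1 to 12 rows; each row shifts and turns the commanded pose from where the row before left it, along the tool's axes as they then stand; what a row does not reach is not made up. A row lasts 1/12 s, in which the tool goes at most 41.7 mm and 7.16 degrees, less where a joint would pass 70% of its speed; a pose out of reach is approached as far as the arm can. A call is refused whole if a number of a shift passes 41.7 or a number of a turn 7.16, either way. A call with a gripper value outside its range is refused whole. The fingers move at their own pace and stop on an object; "squeeze" is the grip in N (left out, the last holds). Time passes only in rows, so rows that do not move let the fingers close. It gives the time, the measured TCP pose, the force, the opening and the grip force at its end, in the units of the state.
- arm.get_obs(): the state, without advancing time (a new reading comes with each control period).
- arm.snapshot(name): name is "scene" or "top" or "wrist"; returns the picture (480x640x3 uint8, blue, green, red); there is no depth.
- arm.get_calibration(name): a dict with "vertical_fov" (degrees; the focal length in pixels is half the picture's height over the tangent of half this angle, whatever the lens; pixels are square), "cx", "cy" (the principal point, pixels), "origin" and "rotation" of the camera in the world; the wrist camera has in their place "mount" (4x4, takes a point from camera to tool coordinates, whose origin is the TCP and whose axes are the flange's). Camera axes: x right, y down, z forward; pixel columns grow to the right and rows downward; lengths in m; the calibration is good to about 2 mm. A picture is of the moment at which its call begins: read the wrist's pose just before it. get_calibration takes no time and is no camera call.
- arm.hand_in(): hands the job in; it is judged then, once.
The state is a dict: "time_s": time; "joint_positions": joint angles; "qvel": joint speeds; "effort": joint torques, N m; "ee_pos": TCP position; "eef_rot": TCP orientation; "contact_force": force on the tool from outside, world axes, zero at the start; "ft_torque": the same for the moment, N m; "width": opening from 0.0 (shut) to 1.0 (fully open); "grip_force": force on a finger pad.
Only numpy, scipy, OpenCV 4.12 (cv2) and the standard library are available. Lean on these libraries where they do the work, as an engineer would, in place of code of your own. Each camera call takes 0.05 s, during which the arm holds its last target. There are 200 camera calls.

## Task

Get the V rests ready for the arbor: take the blue ratchet prop by its housing, set it in the U-shaped pocket of the base with its V groove in line with the fixed V, and slide it fully home against the stop with its column still low. Then take the prop by its head and raise the column to exactly the fourth notch counted from fully down (its V is then as high as the fixed V), and let it rest on the pawl. Last, lay the steel arbor level in the two Vs, its square middle centred between them, and leave the marker, the eraser and the stylus case alone.

Things in the scene. Friction and masses are not known exactly. Their poses are not given: they have to be found in the camera images.
- base: Fixed dark steel plate on the desk, 90 x 170 x 8 mm, origin on the desk, z up, y along the line of the two V rests; plate spans y -75 to +95 mm. A fixed blue post at y = -50 mm, 32 mm wide in x, 20 in y, 145 mm high, bears an aluminium 90-degree V groove along y. At the +y end is a U-shaped pocket for the prop (see pocket).
- pocket (a point): On the plate's top at base (0, 50, 8) mm: where the prop's origin lies when fully home. Axes as the base. The pocket is 60 mm wide in x, open to +y and the top, made of aluminium fences 10 mm high and thick on the plate: the sides from base y = 24 to 82 mm, flaring out to about 93 mm; the stop's face at base y = 22 mm.
- cradle (a point): Point midway between the two Vs (base frame 0, 0, 144.3 mm): where the arbor's middle lies when it rests level and centred. The V centres lie 50 mm to either side of it along the base's y. Axes as the base.
- prop: Loose blue ratchet prop, about 0.9 kg, upright. Origin at the centre of its foot's underside, z up. Foot 56 x 56 x 12 mm; housing 44 x 44 mm from z = 12 to 70 mm: carry it by this, across x (lifting by the head would run the column up). Red pawl knob on the +y side, out to y = 37 mm at z = 58 mm. V groove along y; either end may face the stop.
- column (a joint): Height of the prop's column above fully down, m (0 to 0.055). Notches every 0.010; it starts fully down or on the first. Raising takes up to about 4 N: a sprung pawl rides up each tooth, kicks up by some 6 N about 1 mm below the notch (the click), is in 1 mm past it; the column then sinks back on it. It cannot go down past a notch: an overshoot is final. At notch 4 a red ring is just fully out of the housing.
- head (a point): Middle of the V on the column's aluminium head, where the arbor's axis lies when it rests there; 96.3 mm above the prop's origin plus the column joint value. Head: 32 mm in x, 20 mm in y, from 23.3 mm below this point to about 0.7 mm above it; fully down its underside is 3 mm above the housing. Axes as the prop.
- arbor: Loose steel arbor, 140 mm long along its x, 0.3 kg: square middle 44 x 24 x 24 mm, round ends 16 mm in diameter and 48 mm long. Starts lying on a flat of its square. Origin at the centre of the underside of the square, z up at the start.
- arbor_mid (a point): Middle of the arbor, on its axis, 12 mm above the origin; axes as the arbor.
- stylus_case: Bystander: black and grey stylus case 28 x 88 x 18 mm, origin at the centre of its underside.
- eraser: Bystander: blue and white eraser 21 x 45 x 13 mm, origin at the centre of its underside.
- marker: Bystander: white marker with a black cap, 18 x 132 x 20 mm, origin at the centre of its underside.

How it is judged:
On the way, in this order (a step that is already met when the one before it is completed fails the run):
1. the prop stands in the pocket, fully home, V in line, column still low (y of prop in the frame of pocket between -0.003 and 0.003 m and x of prop in the frame of pocket between -0.004 and 0.004 m and z of prop in the frame of pocket below 0.002 m and angle between the y axis of prop and the y axis of base, either way round below 0.12 rad and value of joint column below 0.015 m), for 0.2 s.
2. the column rests on the fourth notch, let go (value of joint column between 0.0375 and 0.0425 m and contact force between the fingers and prop below 0.1 N), for 0.3 s.
At the end, for the whole second after the job is handed in: Prop home in the pocket (within 3 mm of the stop, 5 mm overall); its column on notch four (40 mm, within 2.5 mm); the arbor at rest in both Vs, level within 0.05 rad, in line within 0.09 rad, its middle within 12 mm horizontally and 4 mm in height of the cradle point (horizontal distance between arbor_mid and cradle below 0.012 m and z of arbor_mid in the frame of cradle between -0.004 and 0.004 m and angle between arbor_mid's own x axis and vertical between 1.52 and 1.62 rad and angle between the x axis of arbor and the y axis of base, either way round below 0.09 rad and value of joint column between 0.0375 and 0.0425 m and y of prop in the frame of pocket between -0.003 and 0.003 m and horizontal distance between prop and pocket below 0.005 m and z of prop in the frame of pocket below 0.002 m and linear speed of each of arbor, prop below 0.02 m/s); the robot touches nothing.
It fails at once if the prop is tipped over (angle between prop's own z axis and vertical above 0.5 rad).
It fails at once if the stylus case, the eraser or the marker is moved more than 20 mm (distance of any of stylus_case, eraser, marker from where it was at the start of the episode above 0.02 m).
It also fails if it takes over 70 s, if anything falls off the work surface, if the arm or the gripper's body presses on something with over 40 N, if the wrist force passes 120 N, or if a joint passes its speed limit or range.

## Working session

There is one attempt and no reset: what is moved stays moved. The work goes in short steps, Python scripts to look and compute and a tool call to move; the robot and the scene stay as the last step left them, time stands still between calls to the robot, and variables do not carry over. Pictures are saved under pics/ and viewed, at most 10 in all, crops included, and the job is handed in when it is done.

Besides the shell and the picture viewer there is one more tool, called after "Call:" in YAML: its name, and indented under it one key for each argument. carry_out: Moves the arm, as the interface text tells. Its arguments: {"type":"object","properties":{"steps":{"type":"array","items":{"type":"object","properties":{"hand":{"type":"number"},"tx":{"type":"number"},"ty":{"type":"number"},"tz":{"type":"number"},"roll":{"type":"number"}}}},"squeeze":{"type":"number"}},"required":["steps"]}

```bash
mkdir -p pics
cat > h.py <<'E'
import numpy as np, cv2
from workcell import arm
from scipy.spatial.transform import Rotation as R
def cam(name):
    c=arm.get_calibration(name); f=240/np.tan(np.radians(c["vertical_fov"])/2)
    if "mount" in c:
        o=arm.get_obs(); T=np.eye(4); T[:3,:3]=R.from_quat(o["eef_rot"]).as_matrix(); T[:3,3]=o["ee_pos"]
        M=T@np.array(c["mount"]); return f,c["cx"],c["cy"],M[:3,3],M[:3,:3]
    return f,c["cx"],c["cy"],np.array(c["origin"]),np.array(c["rotation"])
def ray(C,uv,z):
    f,cx,cy,o,r=C; d=r@np.array([(uv[0]-cx)/f,(uv[1]-cy)/f,1]); return o+d*(z-o[2])/d[2]
def proj(C,p):
    f,cx,cy,o,r=C; q=r.T@(np.array(p)-o); return np.array([f*q[0]/q[2]+cx,f*q[1]/q[2]+cy])
def snap(n,fn):
    C=cam(n); im=arm.snapshot(n).copy(); cv2.imwrite("pics/"+fn,im); return C,im
E
python3 - <<'E'
from h import *
for n in ["scene","top","wrist"]:
    C,im=snap(n,n+"0.png"); print(n,C[:3],C[3].round(3),C[4].round(3).tolist())
print({k:np.round(v,3) for k,v in arm.get_obs().items()})
E
```

```text
scene (np.float64(541.1734533214134), 325.96826976370045, 242.87267566389443) [-0.078  0.529  0.965] [-0.301, 0.865, -0.378, 0.134]
top (np.float64(598.2623207202672), 321.2669484707246, 230.71304140314905) [ 0.412 -0.226  1.482] [0.709, -0.704, 0.028, -0.036]
wrist (np.float64(395.4751114728181), 323.5536148962123, 245.15619240350313) [ 0.286 -0.478  0.384] [[0.382, -0.888, -0.255], [-0.924, -0.368, -0.104], [-0.001, 0.275, -0.961]]
{'time_s': np.float64(0.15), 'joint_positions': array([-1.246,  0.3  ,  1.521, -0.   ,  1.321, -0.067]), 'qvel': array([ 0.   , -0.001, -0.002, -0.   , -0.   ,  0.   ]), 'effort': array([ 2.0000e-03, -5.3195e+01, -3.5282e+01,  7.1000e-02,  2.4000e-02,
       -0.0000e+00]), 'ee_pos': array([ 0.21 , -0.508,  0.169]), 'eef_rot': array([ 0.981,  0.195, -0.   , -0.   ]), 'contact_force': array([-0.5  , -0.127, -0.475]), 'ft_torque': array([ 0.032, -0.056, -0.001]), 'grip_force': np.float64(0.0), 'width': np.float64(1.001)}
```

View pics/top0.png

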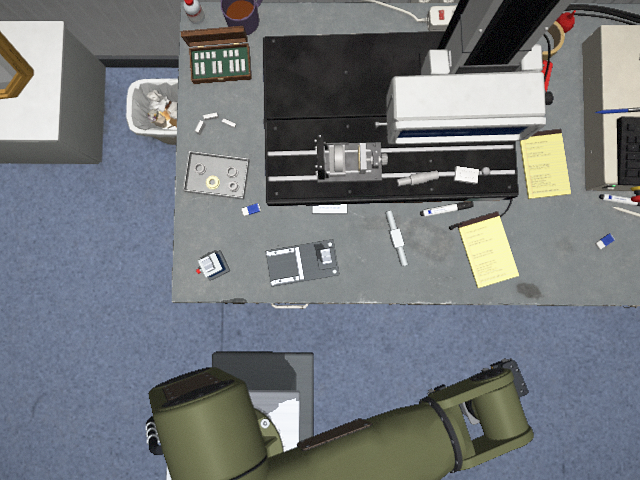

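View pics/scene0.png

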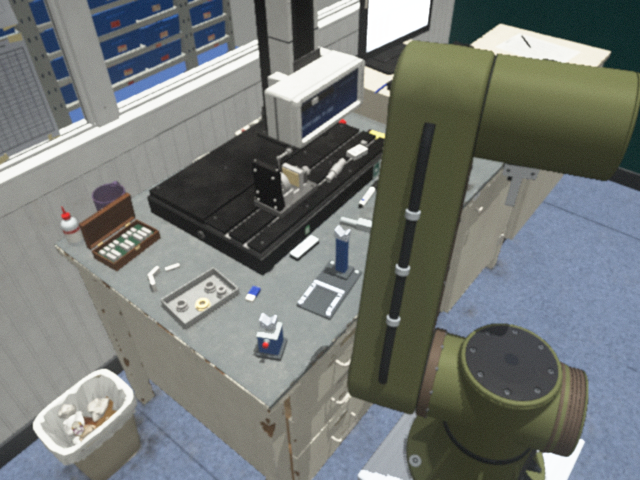

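The top view shows the prop at about (210,265), the base at about (302,262) with its pocket opening left (+y world) and its post at (326,255), and the arbor at about (397,238). Bystanders are near (250,210), (330,209) and (445,209). I'll zoom in to measure these.

```bash
sed -i 's|    return f,c\["cx"\],c\["cy"\],np.array(c\["origin"\]).*|    return f,c["cx"],c["cy"],np.array(c["origin"]),R.from_quat(c["rotation"]).as_matrix() if np.size(c["rotation"])==4 else np.array(c["rotation"])|' h.py
python3 - <<'E'
from h import *
im=cv2.imread("pics/top0.png"); a=cv2.resize(im[230:295,190:350],None,fx=5,fy=5,interpolation=cv2.INTER_CUBIC)
b=cv2.resize(im[205:270,380:480],None,fx=4,fy=4,interpolation=cv2.INTER_CUBIC)
o=np.zeros((600,800,3),np.uint8); o[:325,:800]=a; o[330:590,:400]=b; cv2.imwrite("pics/c0.png",o)
C=cam("top"); print(C[4].round(3))
for uv in [(210,265),(302,262),(397,238)]: print(uv,ray(C,uv,0).round(3))
E
```

```text
[[ 0.007 -0.996  0.09 ]
 [-1.    -0.006  0.011]
 [-0.01  -0.09  -0.996]]
(210, 265) [0.458 0.066 0.   ]
(302, 262) [ 0.467 -0.162  0.   ]
(397, 238) [ 0.528 -0.397  0.   ]
```

View pics/c0.png

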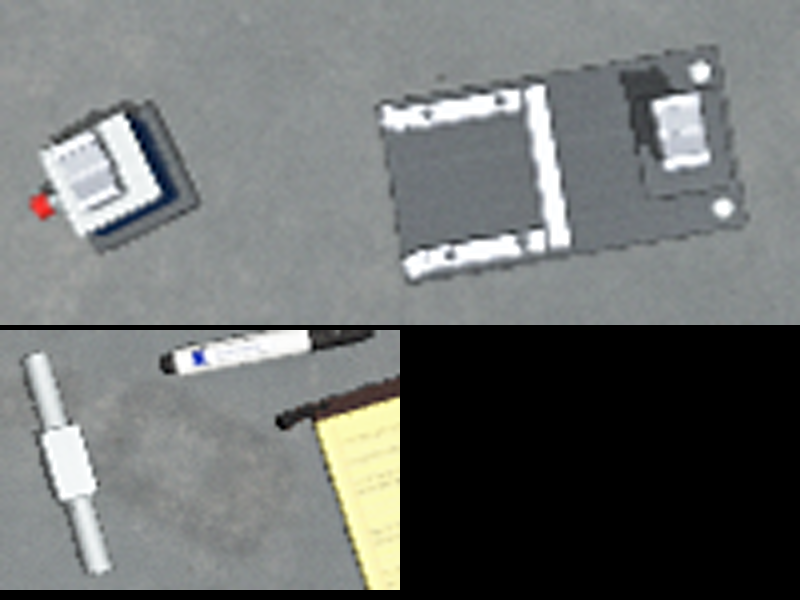

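The crop shows the plate corners at crop (378,103), (718,46), (748,222) and (405,283). The prop's foot and housing are clear, with the knob facing away from the base. The arbor square is centred at lower-crop (69,132).

Run:
```python
from h import *
C=cam("top"); im=cv2.imread("pics/top0.png")
q=lambda x,y:(x/5+190-.4,y/5+230-.4)
P=[ray(C,q(*p),.008) for p in [(378,103),(718,46),(748,222),(405,283)]]
for a,b in zip(P,P[1:]+P[:1]): print("edge",np.linalg.norm(b-a).round(4))
yv=(P[0]-P[1]+P[3]-P[2])[:2]; yaw=np.arctan2(-yv[0],yv[1]); cen=np.mean(P,0)[:2]; yh=yv/np.linalg.norm(yv)
print("base yaw deg",np.degrees(yaw),"origin",cen-.01*yh,"pocket",cen+.04*yh,"cradle",cen-.01*yh)
H=[ray(C,q(*p),.070) for p in [(40,152),(125,112),(165,195),(82,237)]]
for a,b in zip(H,H[1:]+H[:1]): print("hedge",np.linalg.norm(b-a).round(4))
hy=(H[0]-H[1]+H[3]-H[2])[:2]; print("prop",np.mean(H,0).round(4),"yaw",np.degrees(np.arctan2(-hy[0],hy[1])))
F=[ray(C,q(*p),.012) for p in [(150,103),(200,203),(105,252)]]
print("foot centre",((F[0]+F[2])/2).round(4),[np.linalg.norm(F[i]-F[i+1]).round(4) for i in (0,1)], np.degrees(np.arctan2(*(F[1]-F[2])[[0,1]]*[1,-1])))
print("knob",ray(C,q(42,207),.058))
g=cv2.cvtColor(im,cv2.COLOR_BGR2HSV); m=np.zeros(g.shape[:2],np.uint8); m[205:270,382:412]=((g[205:270,382:412,2]>165)*255)
pts=np.argwhere(m)[:,::-1].astype(np.float32); r=cv2.minAreaRect(pts); print(r,len(pts))
bx=cv2.boxPoints(r); B=np.array([ray(C,p,.012) for p in bx]); print(B.round(3).tolist(),B.mean(0))
s=[np.linalg.norm(B[i]-B[(i+1)%4]) for i in range(2)];i=int(np.argmax(s)); d=B[(i+1)%4]-B[i]; print(s,"arbor yaw",np.degrees(np.arctan2(d[1],d[0])))
```

```text
edge 0.1703
edge 0.088
edge 0.1712
edge 0.0896
base yaw deg 10.178349171639223 origin [ 0.46774979 -0.17245272] pocket [ 0.45891415 -0.1232396 ] cradle [ 0.46774979 -0.17245272]
hedge 0.0442
hedge 0.0438
hedge 0.0437
hedge 0.0451
prop [0.4572 0.0518 0.07  ] yaw 26.520178055484326
foot centre [0.4575 0.0511 0.012 ] [np.float64(0.0554), np.float64(0.0522)] 27.76138100572454
knob [0.44165904 0.08290516 0.058     ]
((396.9036865234375, 237.67889404296875), (56.990665435791016, 9.578263282775879), 73.3007583618164) 381
[[0.592, -0.365, 0.012], [0.599, -0.387, 0.012], [0.464, -0.427, 0.012], [0.457, -0.404, 0.012]] [ 0.52812847 -0.39569777  0.012     ]
[np.float64(0.023728609922802246), np.float64(0.14029936362954862)] arbor yaw -163.60525895985285
```

Sizes all match: plate 170 x 89 mm, housing 44 mm, arbor 140 mm. Now I'll move over the prop with the tool turned to yaw 116.8°.

Call:
carry_out:
  steps:
    - {"hand": 1, "tz": -7, "roll": -6.75}
    - {"tz": -7, "roll": -6.75}
    - {"tz": -7, "roll": -6.75}
    - {"tz": -7, "roll": -6.75}
    - {"tz": -7, "roll": -6.75}
    - {"tz": -7, "roll": -6.75}
    - {"tz": -7, "roll": -6.75}
    - {"tz": -7, "roll": -6.75}
    - {"tz": -7, "roll": -6.75}
    - {"tz": -7, "roll": -6.75}
    - {"tz": -7, "roll": -6.75}
    - {"tz": -7, "roll": -6.75}

```text
validation failed for argument at $.st...
```

Call:
carry_out:
  steps:
    - {"roll": -6.75}
    - {"roll": -6.75}
    - {"tx": 20, "ty": 24}
    - {"tx": 20, "ty": 24}
    - {"tx": 20, "ty": 24}
    - {"tx": 20, "ty": 24}
    - {"tx": 20, "ty": 24}
    - {"tx": 20, "ty": 24}
    - {"tx": 20, "ty": 24}
    - {"tx": 20, "ty": 24}
    - {"tx": 20, "ty": 24}
    - {"tx": 20, "ty": 24}

```text
validation failed for argument at $.st...
```

Call:
carry_out:
  steps:
    - {"tx": 20, "ty": 24}
    - {"tx": 20, "ty": 24}
    - {"tx": 20, "ty": 24}
    - {"tx": 20, "ty": 24}
    - {"tx": 20, "ty": 24}
    - {"tx": 20, "ty": 24}
    - {"tx": 20, "ty": 24}
    - {"tx": 20, "ty": 24}
    - {"tx": 14, "ty": 20}
    - {"tx": 14, "ty": 20}
    - {"tx": 0}
    - {"tx": 0}

```text
validation failed for argument at $.st...
```

```bash
cat >> h.py <<'E'
def go(x,y,z,th):
    "remaining move to a world target, in tool axes (mm, deg)"
    o=arm.get_obs(); r=R.from_quat(o["eef_rot"]).as_matrix(); p=np.array(o["ee_pos"])
    cur=np.degrees(np.arctan2(r[1,0],r[0,0])); d=r.T@(np.array([x,y,z])-p)*1000
    print("t",round(o["time_s"],2),"pos",p.round(4),"th",cur.round(2),"tilt",np.degrees(np.arccos(-r[2,2])).round(2),"need t(now axes)",d.round(1),"roll",round(-((th-cur+180)%360-180),2),"F",np.round(o["contact_force"],1),"w",round(o["width"]*94,1),"g",round(o["grip_force"],1))
    t=np.radians(th); e=np.array([x,y,z])-p; print("  after roll:",(1000*np.array([e[0]*np.cos(t)+e[1]*np.sin(t),e[0]*np.sin(t)-e[1]*np.cos(t),-e[2]])).round(1))
E
python3 - <<'E'
from h import *
go(.4573,.0515,.030,116.8)
C,im=snap("wrist","w1.png")
for p in [(.4573,.0515,.078),(.4573,.0515,.097),(.4573,.0515,.107)]: print(proj(C,p).round(1))
E
```

```text
t 0.15 pos [ 0.2099 -0.5081  0.1688] th 22.45 tilt 0.05 need t(now axes) [ 442.3 -422.7  139.2] roll -94.35 F [-0.5 -0.1 -0.5] w 94.1 g 0.0
  after roll: [388.  473.1 138.8]
[-531.3 -626.6]
[-619.4 -704.7]
[-673.4 -752.6]
```

View pics/w1.png

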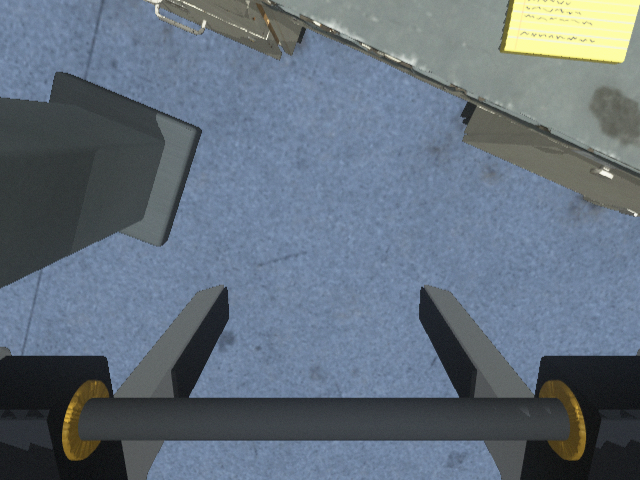

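The calls were refused because every row needs all five fields, so the arm hasn't moved. This wrist view shows only floor, with the fingertips at (222,290) and (425,290). I'll resend with complete rows.

Call:
carry_out:
  steps:
    - {"hand": 1, "tx": 0, "ty": 0, "tz": -7, "roll": -6.75}
    - {"hand": 1, "tx": 0, "ty": 0, "tz": -7, "roll": -6.75}
    - {"hand": 1, "tx": 0, "ty": 0, "tz": -7, "roll": -6.75}
    - {"hand": 1, "tx": 0, "ty": 0, "tz": -7, "roll": -6.75}
    - {"hand": 1, "tx": 0, "ty": 0, "tz": -7, "roll": -6.75}
    - {"hand": 1, "tx": 0, "ty": 0, "tz": -7, "roll": -6.75}
    - {"hand": 1, "tx": 0, "ty": 0, "tz": -7, "roll": -6.75}
    - {"hand": 1, "tx": 0, "ty": 0, "tz": -7, "roll": -6.75}
    - {"hand": 1, "tx": 0, "ty": 0, "tz": -7, "roll": -6.75}
    - {"hand": 1, "tx": 0, "ty": 0, "tz": -7, "roll": -6.75}
    - {"hand": 1, "tx": 0, "ty": 0, "tz": -7, "roll": -6.75}
    - {"hand": 1, "tx": 0, "ty": 0, "tz": -7, "roll": -6.75}

```text
time_s: 1.2
ee_pos: [0.21, -0.5082, 0.2534]
eef_rot: [0.617, 0.787, 0.0, -0.0]
contact_force: [-0.8, -0.3, -0.3]
width: 1.001
grip_force: 0.0
```

Call:
carry_out:
  steps:
    - {"hand": 1, "tx": 0, "ty": 0, "tz": 0, "roll": -6.75}
    - {"hand": 1, "tx": 0, "ty": 0, "tz": 0, "roll": -6.75}
    - {"hand": 1, "tx": 20, "ty": 24, "tz": 0, "roll": 0}
    - {"hand": 1, "tx": 20, "ty": 24, "tz": 0, "roll": 0}
    - {"hand": 1, "tx": 20, "ty": 24, "tz": 0, "roll": 0}
    - {"hand": 1, "tx": 20, "ty": 24, "tz": 0, "roll": 0}
    - {"hand": 1, "tx": 20, "ty": 24, "tz": 0, "roll": 0}
    - {"hand": 1, "tx": 20, "ty": 24, "tz": 0, "roll": 0}
    - {"hand": 1, "tx": 20, "ty": 24, "tz": 0, "roll": 0}
    - {"hand": 1, "tx": 20, "ty": 24, "tz": 0, "roll": 0}
    - {"hand": 1, "tx": 20, "ty": 24, "tz": 0, "roll": 0}
    - {"hand": 1, "tx": 20, "ty": 24, "tz": 0, "roll": 0}

```text
time_s: 2.2
ee_pos: [0.3335, -0.2198, 0.2533]
eef_rot: [0.523, 0.852, -0.0, 0.0]
contact_force: [1.3, 0.4, -0.4]
width: 1.003
grip_force: 0.0
```

Call:
carry_out:
  steps:
    - {"hand": 1, "tx": 20, "ty": 24, "tz": 0, "roll": 0}
    - {"hand": 1, "tx": 20, "ty": 24, "tz": 0, "roll": 0}
    - {"hand": 1, "tx": 20, "ty": 24, "tz": 0, "roll": 0}
    - {"hand": 1, "tx": 20, "ty": 24, "tz": 0, "roll": 0}
    - {"hand": 1, "tx": 20, "ty": 24, "tz": 0, "roll": 0}
    - {"hand": 1, "tx": 20, "ty": 24, "tz": 0, "roll": 0}
    - {"hand": 1, "tx": 20, "ty": 24, "tz": 0, "roll": 0}
    - {"hand": 1, "tx": 20, "ty": 24, "tz": 0, "roll": 0}
    - {"hand": 1, "tx": 14, "ty": 20, "tz": 0, "roll": 0}
    - {"hand": 1, "tx": 14, "ty": 20, "tz": 0, "roll": 0}
    - {"hand": 1, "tx": 0, "ty": 0, "tz": 0, "roll": 0}
    - {"hand": 1, "tx": 0, "ty": 0, "tz": 0, "roll": 0}

```text
time_s: 3.2
ee_pos: [0.4549, 0.0521, 0.2528]
eef_rot: [0.522, 0.853, -0.0, -0.0]
contact_force: [-0.4, 0.5, -0.5]
width: 1.003
grip_force: 0.0
```

Run:
```python
from h import *
go(.4573,.0515,.030,116.8)
C,im=snap("wrist","w2.png")
for p in [(.4573,.0515,.070),(.4573,.0515,.097),(.4573,.0515,.107)]: print(proj(C,p).round(1))
```

```text
t 3.2 pos [0.4549 0.0521 0.2528] th 117.06 tilt 0.06 need t(now axes) [ -1.7   2.1 222.8] roll 0.26 F [-0.4  0.5 -0.5] w 94.3 g 0.0
  after roll: [ -1.6   1.9 222.8]
[324.2 214.4]
[324.2 220.1]
[324.3 222.4]
```

View pics/w2.png

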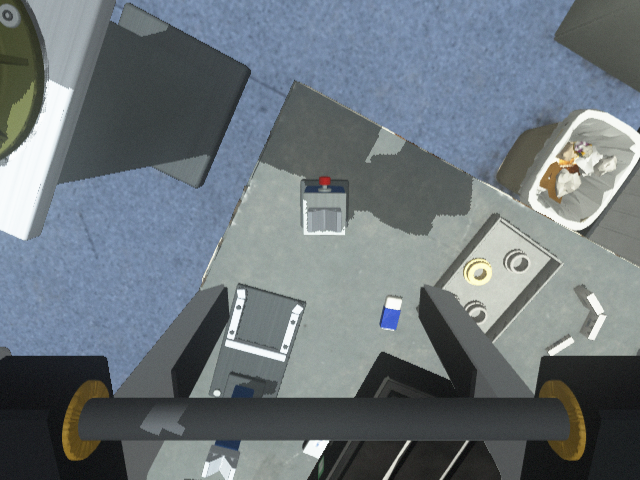

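The wrist view shows the prop centred at about (324,208), within a few pixels of the prediction and square to the tool. The base pocket is at about (265,320). Now I'll descend to the housing and grip.

Call:
carry_out:
  steps:
    - {"hand": 1, "tx": -2, "ty": 2, "tz": 30, "roll": 0.2}
    - {"hand": 1, "tx": 0, "ty": 0, "tz": 30, "roll": 0}
    - {"hand": 1, "tx": 0, "ty": 0, "tz": 30, "roll": 0}
    - {"hand": 1, "tx": 0, "ty": 0, "tz": 30, "roll": 0}
    - {"hand": 1, "tx": 0, "ty": 0, "tz": 30, "roll": 0}
    - {"hand": 1, "tx": 0, "ty": 0, "tz": 30, "roll": 0}
    - {"hand": 1, "tx": 0, "ty": 0, "tz": 25, "roll": 0}
    - {"hand": 1, "tx": 0, "ty": 0, "tz": 12, "roll": 0}
    - {"hand": 1, "tx": 0, "ty": 0, "tz": 5, "roll": 0}
    - {"hand": 1, "tx": 0, "ty": 0, "tz": 0, "roll": 0}
    - {"hand": 0, "tx": 0, "ty": 0, "tz": 0, "roll": 0}
    - {"hand": 0, "tx": 0, "ty": 0, "tz": 0, "roll": 0}
  squeeze: 40

```text
time_s: 4.25
ee_pos: [0.4583, 0.0503, 0.0324]
eef_rot: [0.525, 0.851, 0.001, 0.001]
contact_force: [0.3, 0.3, 0.3]
width: 0.896
grip_force: 0.0
```

Call:
carry_out:
  steps:
    - {"hand": -1, "tx": 0, "ty": 0, "tz": 0, "roll": 0}
    - {"hand": -1, "tx": 0, "ty": 0, "tz": 0, "roll": 0}
    - {"hand": -1, "tx": 0, "ty": 0, "tz": 0, "roll": 0}
    - {"hand": -1, "tx": 0, "ty": 0, "tz": 0, "roll": 0}
    - {"hand": -1, "tx": 0, "ty": 0, "tz": 0, "roll": 0}
    - {"hand": -1, "tx": 0, "ty": 0, "tz": 0, "roll": 0}

```text
time_s: 4.75
ee_pos: [0.4574, 0.0505, 0.0313]
eef_rot: [0.524, 0.852, -0.0, -0.0]
contact_force: [-4.8, -3.6, 5.9]
width: 0.472
grip_force: 3.1
```

Run:
```python
from h import *
go(.4573,.0515,.030,116.8)
```

```text
t 4.75 pos [0.4574 0.0505 0.0313] th 116.76 tilt 0.04 need t(now axes) [0.9 0.4 1.3] roll -0.04 F [-4.8 -3.6  5.9] w 44.4 g 3.1
  after roll: [0.9 0.4 1.3]
```

Run:
```python
from h import *
c=arm.get_calibration("wrist"); T=np.eye(4); t=np.radians(117.06)
T[:3,:3]=np.array([[np.cos(t),np.sin(t),0],[np.sin(t),-np.cos(t),0],[0,0,-1]]); T[:3,3]=[.4549,.0521,.2528]
M=T@np.array(c["mount"]); C=(240/np.tan(np.radians(c["vertical_fov"])/2),c["cx"],c["cy"],M[:3,3],M[:3,:3]); print(C[:3])
im=cv2.imread("pics/w2.png"); x0,y0,s=200,270,6
a=cv2.resize(im[y0:y0+100,x0:x0+125],None,fx=s,fy=s,interpolation=cv2.INTER_CUBIC)
b=np.radians(10.2); O=np.array([.4677,-.1725])
W=lambda x,y,z:(O[0]+x*np.cos(b)-y*np.sin(b),O[1]+x*np.sin(b)+y*np.cos(b),z)
for n,p in dict(c1=(.045,.095,.008),c2=(-.045,.095,.008),f1=(.030,.022,.018),f2=(-.030,.022,.018),s1=(.03,.082,.018),s2=(-.03,.082,.018)).items():
    q=(proj(C,W(*p))-[x0,y0]+.5)*s; print(n,q.round(0)); cv2.circle(a,tuple(q.astype(int)),4,(0,0,255),1)
cv2.imwrite("pics/c2.png",a)
```

```text
(np.float64(395.4751114728181), 323.5536148962123, 245.15619240350313)
c1 [642. 199.]
c2 [225.  83.]
f1 [477. 500.]
f2 [204. 427.]
s1 [553. 255.]
s2 [272. 177.]
```

View pics/c2.png

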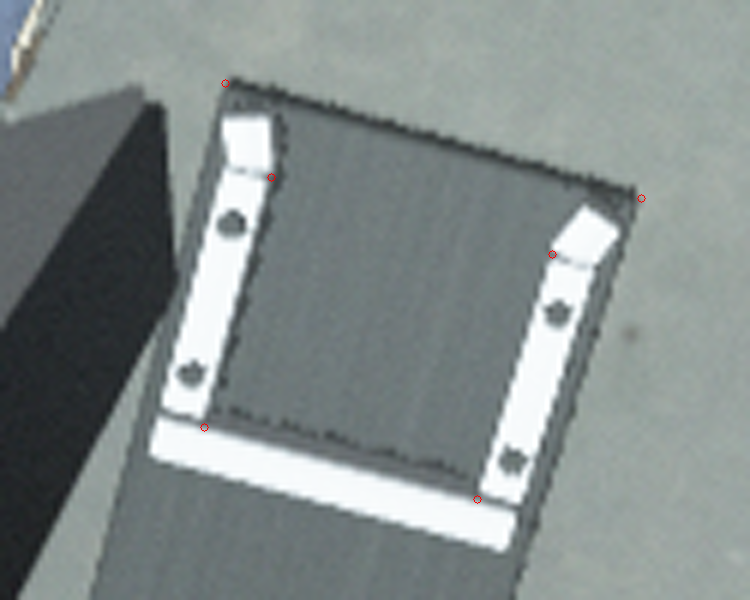

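Call:
carry_out:
  steps:
    - {"hand": -1, "tx": 0, "ty": 0, "tz": 0, "roll": 0}
    - {"hand": -1, "tx": 0, "ty": 0, "tz": 0, "roll": 0}
    - {"hand": -1, "tx": 0, "ty": 0, "tz": -5, "roll": 0}
    - {"hand": -1, "tx": 0, "ty": 0, "tz": -10, "roll": 0}
    - {"hand": -1, "tx": 0, "ty": 0, "tz": -15, "roll": 0}
    - {"hand": -1, "tx": 0, "ty": 0, "tz": 0, "roll": 5.5}
    - {"hand": -1, "tx": 0, "ty": 0, "tz": 0, "roll": 5.5}
    - {"hand": -1, "tx": 0, "ty": 0, "tz": 0, "roll": 5.5}
    - {"hand": -1, "tx": 0, "ty": 0, "tz": 0, "roll": 0}
    - {"hand": -1, "tx": 0, "ty": 0, "tz": 0, "roll": 0}

```text
time_s: 5.58
ee_pos: [0.4576, 0.0506, 0.0615]
eef_rot: [0.64, 0.768, 0.0, -0.0]
contact_force: [0.2, 0.7, -7.6]
width: 0.455
grip_force: 40.0
```

The overlay matches to about 1 mm, so the base pose is good. The prop is held (grip 40 N, weight felt). Next is the mouth of the pocket.

Run:
```python
from h import *
go(.4482,-.0642,.0413,100.2)
```

```text
t 5.58 pos [0.4576 0.0506 0.0615] th 100.42 tilt 0.01 need t(now axes) [-111.3  -30.    20.2] roll 0.22 F [ 0.2  0.7 -7.6] w 42.8 g 40.0
  after roll: [-111.4  -29.6   20.2]
```

Call:
carry_out:
  steps:
    - {"hand": -1, "tx": -10, "ty": -3, "tz": 0, "roll": 0.2}
    - {"hand": -1, "tx": -20, "ty": -5, "tz": 0, "roll": 0}
    - {"hand": -1, "tx": -20, "ty": -6, "tz": 0, "roll": 0}
    - {"hand": -1, "tx": -20, "ty": -6, "tz": 0, "roll": 0}
    - {"hand": -1, "tx": -20, "ty": -6, "tz": 0, "roll": 0}
    - {"hand": -1, "tx": -15, "ty": -3, "tz": 0, "roll": 0}
    - {"hand": -1, "tx": -6, "ty": -0.7, "tz": 0, "roll": 0}
    - {"hand": -1, "tx": 0, "ty": 0, "tz": 7, "roll": 0}
    - {"hand": -1, "tx": 0, "ty": 0, "tz": 7, "roll": 0}
    - {"hand": -1, "tx": 0, "ty": 0, "tz": 5, "roll": 0}
    - {"hand": -1, "tx": 0, "ty": 0, "tz": 0, "roll": 0}
    - {"hand": -1, "tx": 0, "ty": 0, "tz": 0, "roll": 0}

```text
time_s: 6.58
ee_pos: [0.4475, -0.0632, 0.0417]
eef_rot: [0.642, 0.767, -0.0, -0.001]
contact_force: [0.1, 0.5, -8.5]
width: 0.451
grip_force: 40.0
```

Run:
```python
from h import *
go(.4588,-.1233,.0413,100.2)
```

```text
t 6.58 pos [ 0.4475 -0.0632  0.0417] th 100.12 tilt 0.07 need t(now axes) [-61.1   0.6   0.4] roll -0.08 F [ 0.1  0.5 -8.5] w 42.3 g 40.0
  after roll: [-61.1   0.5   0.4]
```

Call:
carry_out:
  steps:
    - {"hand": -1, "tx": -6, "ty": 0.5, "tz": 0, "roll": 0}
    - {"hand": -1, "tx": -8, "ty": 0, "tz": 0, "roll": 0}
    - {"hand": -1, "tx": -8, "ty": 0, "tz": 0, "roll": 0}
    - {"hand": -1, "tx": -8, "ty": 0, "tz": 0, "roll": 0}
    - {"hand": -1, "tx": -8, "ty": 0, "tz": 0, "roll": 0}
    - {"hand": -1, "tx": -8, "ty": 0, "tz": 0, "roll": 0}
    - {"hand": -1, "tx": -5, "ty": 0, "tz": 0, "roll": 0}
    - {"hand": -1, "tx": 0, "ty": 0, "tz": 0, "roll": 0}
    - {"hand": -1, "tx": 0, "ty": 0, "tz": 0, "roll": 0}

```text
time_s: 7.33
ee_pos: [0.4571, -0.1142, 0.0422]
eef_rot: [0.643, 0.766, 0.0, -0.0]
contact_force: [-0.2, 0.2, -9.0]
width: 0.45
grip_force: 40.0
```

Run:
```python
from h import *
go(.4588,-.1233,.0413,100.2)
```

```text
t 7.33 pos [ 0.4571 -0.1142  0.0422] th 100.01 tilt 0.01 need t(now axes) [-9.2  0.1  0.9] roll -0.19 F [-0.2  0.2 -9. ] w 42.3 g 40.0
  after roll: [-9.2  0.1  0.9]
```

Call:
carry_out:
  steps:
    - {"hand": -1, "tx": -3, "ty": 0, "tz": 0, "roll": -0.2}
    - {"hand": -1, "tx": -3, "ty": 0, "tz": 0, "roll": 0}
    - {"hand": -1, "tx": 0, "ty": 0, "tz": 1, "roll": 0}
    - {"hand": -1, "tx": 0, "ty": 0, "tz": 1, "roll": 0}
    - {"hand": -1, "tx": 0, "ty": 0, "tz": 0.5, "roll": 0}
    - {"hand": -1, "tx": -1.5, "ty": 0, "tz": 0, "roll": 0}
    - {"hand": -1, "tx": -1, "ty": 0, "tz": 0, "roll": 0}
    - {"hand": -1, "tx": -1, "ty": 0, "tz": 0, "roll": 0}
    - {"hand": -1, "tx": 0, "ty": 0, "tz": 0, "roll": 0}
    - {"hand": -1, "tx": 0, "ty": 0, "tz": 0, "roll": 0}

```text
time_s: 8.17
ee_pos: [0.4589, -0.1234, 0.0398]
eef_rot: [0.641, 0.767, 0.0, -0.0]
contact_force: [-0.0, -0.7, -8.3]
width: 0.455
grip_force: 40.0
```

Run:
```python
from h import *
go(.4588,-.1233,.0393,100.2)
```

```text
t 8.17 pos [ 0.4589 -0.1234  0.0398] th 100.24 tilt 0.0 need t(now axes) [ 0.2 -0.   0.5] roll 0.04 F [-0.  -0.7 -8.3] w 42.8 g 40.0
  after roll: [ 0.2 -0.   0.5]
```

Call:
carry_out:
  steps:
    - {"hand": -1, "tx": 0, "ty": 0, "tz": 0.7, "roll": 0}
    - {"hand": -1, "tx": -1, "ty": 0, "tz": 0, "roll": 0}
    - {"hand": -1, "tx": -1, "ty": 0, "tz": 0, "roll": 0}
    - {"hand": -1, "tx": 0, "ty": 0, "tz": 0, "roll": 0}
    - {"hand": -1, "tx": 0, "ty": 0, "tz": 0, "roll": 0}

```text
time_s: 8.58
ee_pos: [0.4592, -0.1251, 0.0395]
eef_rot: [0.641, 0.767, 0.0, -0.0]
contact_force: [-4.6, 4.2, 2.2]
width: 0.458
grip_force: 40.0
```

Run:
```python
from h import *
go(.4588,-.1233,.0393,100.2)
```

```text
t 8.58 pos [ 0.4592 -0.1251  0.0395] th 100.24 tilt 0.03 need t(now axes) [ 1.9 -0.1  0.2] roll 0.04 F [-4.6  4.2  2.2] w 43.1 g 40.0
  after roll: [ 1.9 -0.1  0.2]
```

Call:
carry_out:
  steps:
    - {"hand": -1, "tx": -1, "ty": 0, "tz": 0, "roll": 0}
    - {"hand": -1, "tx": -0.5, "ty": 0, "tz": 0, "roll": 0}
    - {"hand": -1, "tx": 0, "ty": 0, "tz": 0, "roll": 0}
    - {"hand": -1, "tx": 0, "ty": 0, "tz": 0, "roll": 0}

```text
time_s: 8.92
ee_pos: [0.4595, -0.1264, 0.0398]
eef_rot: [0.641, 0.767, 0.0, -0.0]
contact_force: [-6.0, 6.2, 7.3]
width: 0.457
grip_force: 40.0
```

Run:
```python
from h import *
go(.4588,-.1233,.0393,100.2)
```

```text
t 8.92 pos [ 0.4595 -0.1264  0.0398] th 100.25 tilt 0.05 need t(now axes) [ 3.2 -0.1  0.5] roll 0.05 F [-6.   6.2  7.3] w 43.0 g 40.0
  after roll: [ 3.2 -0.1  0.5]
```

Call:
carry_out:
  steps:
    - {"hand": -1, "tx": -1, "ty": 0, "tz": 0, "roll": 0}
    - {"hand": -1, "tx": -1, "ty": 0, "tz": 0, "roll": 0}
    - {"hand": -1, "tx": 0, "ty": 0, "tz": 0, "roll": 0}
    - {"hand": -1, "tx": 0, "ty": 0, "tz": 0, "roll": 0}

```text
time_s: 9.25
ee_pos: [0.4598, -0.1282, 0.0402]
eef_rot: [0.641, 0.767, 0.0, -0.0]
contact_force: [-9.3, 8.0, 14.4]
width: 0.454
grip_force: 40.1
```

Run:
```python
from h import *
go(.4588,-.1233,.0393,100.2)
C,im=snap("top","t3.png")
cv2.imwrite("pics/c3.png",cv2.resize(im[225:300,245:365],None,fx=6.5,fy=6.5,interpolation=cv2.INTER_CUBIC))
```

```text
t 9.25 pos [ 0.4598 -0.1282  0.0402] th 100.24 tilt 0.07 need t(now axes) [ 5.  -0.2  0.9] roll 0.04 F [-9.3  8.  14.4] w 42.7 g 40.1
  after roll: [ 5.  -0.2  0.9]
```

Call:
carry_out:
  steps:
    - {"hand": 0.3, "tx": 0, "ty": 0, "tz": 0, "roll": 0}
    - {"hand": 1, "tx": 0, "ty": 0, "tz": 0, "roll": 0}
    - {"hand": 1, "tx": 0, "ty": 0, "tz": 0, "roll": 0}
    - {"hand": 1, "tx": 0, "ty": 0, "tz": 0, "roll": 0}
    - {"hand": 1, "tx": 5, "ty": 0, "tz": -20, "roll": 0}
    - {"hand": 1, "tx": 0, "ty": 0, "tz": -30, "roll": 0}
    - {"hand": 1, "tx": 0, "ty": 0, "tz": -30, "roll": 0}
    - {"hand": 1, "tx": 0, "ty": 0, "tz": -30, "roll": 0}
    - {"hand": 1, "tx": 0, "ty": 0, "tz": -20, "roll": 0}
    - {"hand": 1, "tx": 0, "ty": 0, "tz": -10, "roll": 0}
    - {"hand": 1, "tx": 0, "ty": 0, "tz": 0, "roll": 0}
    - {"hand": 1, "tx": 0, "ty": 0, "tz": 0, "roll": 0}

```text
time_s: 10.3
ee_pos: [0.4588, -0.1238, 0.1782]
eef_rot: [0.641, 0.767, -0.0, -0.0]
contact_force: [-0.4, -0.5, -0.4]
width: 0.999
grip_force: 0.0
```

Run:
```python
from h import *
go(.4588,-.1233,.0393,100.2)
C,im=snap("wrist","w3.png")
b=np.radians(10.2); O=np.array([.4677,-.1725])
W=lambda x,y,z:(O[0]+x*np.cos(b)-y*np.sin(b),O[1]+x*np.sin(b)+y*np.cos(b),z)
q=proj(C,W(0,.05,.05)).astype(int); x0,y0=max(q[0]-65,0),max(q[1]-50,0); s=6; print(x0,y0)
a=cv2.resize(im[y0:y0+100,x0:x0+130],None,fx=s,fy=s,interpolation=cv2.INTER_CUBIC)
for n,p in dict(s1=(.03,.082,.018),s2=(-.03,.082,.018),f1=(.028,.078,.020),f2=(-.028,.078,.020),h1=(.016,.06,.105),h2=(-.016,.06,.105),h3=(.016,.04,.105),h4=(-.016,.04,.105),g1=(.022,.072,.078),g2=(-.022,.072,.078),g3=(-.022,.028,.078),g4=(.022,.028,.078)).items():
    q=(proj(C,W(*p))-[x0,y0]+.5)*s; print(n,q.round(0)); cv2.circle(a,tuple(q.astype(int)),4,(0,0,255) if n[0]!='h' else (0,255,0),1)
cv2.imwrite("pics/c4.png",a)
```

```text
t 10.3 pos [ 0.4588 -0.1238  0.1782] th 100.24 tilt 0.03 need t(now axes) [  0.5   0.2 138.9] roll 0.04 F [-0.4 -0.5 -0.4] w 94.0 g 0.0
  after roll: [5.000e-01 1.000e-01 1.389e+02]
257 174
s1 [585.  64.]
s2 [205.  64.]
f1 [572.  91.]
f2 [217.  91.]
h1 [521. 329.]
h2 [265. 329.]
h3 [518. 482.]
h4 [267. 481.]
g1 [557. 195.]
g2 [230. 195.]
g3 [236. 506.]
g4 [551. 506.]
```

View pics/c4.png

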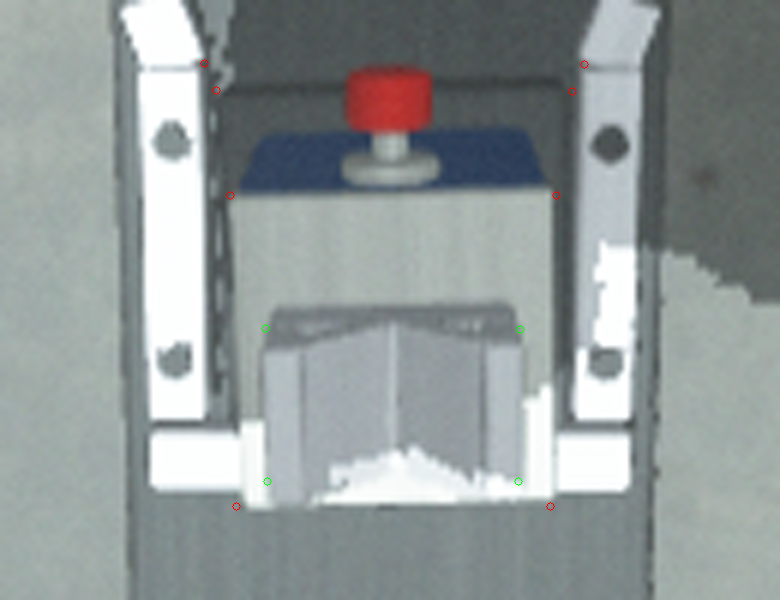

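The crop shows the prop home: the housing edges at y=190 and 506 match the predicted 195 and 506. The head's top edges at 345 and 503 sit about 20 px below the fully-down prediction, so I'll check for notch 1.

Run:
```python
from h import *
C=cam("wrist")
b=np.radians(10.2); O=np.array([.4677,-.1725])
W=lambda x,y,z:(O[0]+x*np.cos(b)-y*np.sin(b),O[1]+x*np.sin(b)+y*np.cos(b),z)
for j in (0,.01):
  for n,p in dict(topf=(.016,.06,.105+j),topfl=(-.016,.06,.105+j),topb=(.016,.04,.105+j),topbl=(-.016,.04,.105+j),unders=(.016,.06,.081+j),undersl=(-.016,.06,.081+j),vf=(0,.06,.093+j),vb=(0,.04,.093+j)).items():
    print(j,n,((proj(C,W(*p))-[257,174]+.5)*6).round(0))
im=cv2.imread("pics/w3.png"); x0,y0=300,218
cv2.imwrite("pics/c5.png",cv2.resize(im[y0:y0+44,x0-6:x0+49],None,fx=13,fy=13,interpolation=cv2.INTER_CUBIC))
C2,im=snap("scene","s3.png"); q=proj(C2,W(0,.05,.08)).astype(int); print(q)
for j in (0,.01): print([ (proj(C2,W(x,.06,z))-q).round(1) for x,z in [(0,.078),(-.016,.081+j),(.016,.081+j),(-.016,.105+j),(.016,.105+j)]])
a=cv2.resize(im[q[1]-40:q[1]+35,q[0]-50:q[0]+50],None,fx=8,fy=8,interpolation=cv2.INTER_CUBIC); cv2.imwrite("pics/c6.png",a)
```

```text
0 topf [524. 332.]
0 topfl [268. 331.]
0 topb [522. 485.]
0 topbl [270. 484.]
0 unders [515. 290.]
0 undersl [278. 289.]
0 vf [396. 310.]
0 vb [396. 457.]
0.01 topf [528. 351.]
0.01 topfl [263. 351.]
0.01 topb [526. 509.]
0.01 topbl [266. 508.]
0.01 unders [519. 306.]
0.01 undersl [274. 306.]
0.01 vf [396. 328.]
0.01 vb [396. 480.]
[320 276]
[array([-1.3,  4.2]), array([5. , 5.7]), array([-7.5,  0.8]), array([ 4.9, -1.7]), array([-7.7, -6.6])]
[array([-1.3,  4.2]), array([5. , 2.6]), array([-7.6, -2.2]), array([ 4.9, -4.9]), array([-7.8, -9.8])]
```

View pics/c6.png

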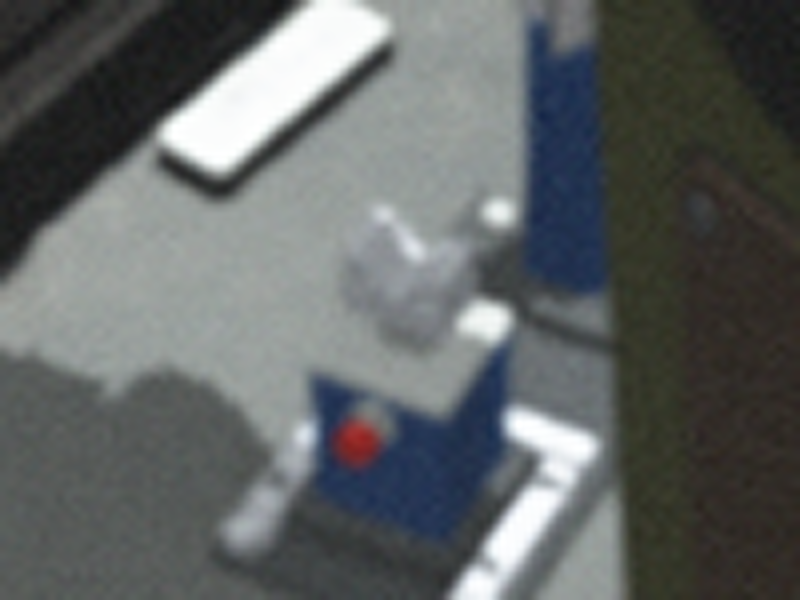

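Both views fit the column being on notch 1 (10 mm): the wrist underside edge is at 305 against a predicted 306, and the scene head sits about 4 px higher than fully down would give. I need to raise it about 33 mm (to 43 mm), which then sinks to notch 4. I'll grip the head now.

Call:
carry_out:
  steps:
    - {"hand": 1, "tx": 0.5, "ty": 0, "tz": 25, "roll": 0}
    - {"hand": 1, "tx": 0, "ty": 0, "tz": 25, "roll": 0}
    - {"hand": 1, "tx": 0, "ty": 0, "tz": 25, "roll": 0}
    - {"hand": 1, "tx": 0, "ty": 0, "tz": 10, "roll": 0}
    - {"hand": 1, "tx": 0, "ty": 0, "tz": 4, "roll": 0}
    - {"hand": 1, "tx": 0, "ty": 0, "tz": 0, "roll": 0}
    - {"hand": -0.2, "tx": 0, "ty": 0, "tz": 0, "roll": 0}
    - {"hand": -0.2, "tx": 0, "ty": 0, "tz": 0, "roll": 0}
    - {"hand": -0.2, "tx": 0, "ty": 0, "tz": 0, "roll": 0}
    - {"hand": -1, "tx": 0, "ty": 0, "tz": 0, "roll": 0}
    - {"hand": -1, "tx": 0, "ty": 0, "tz": 0, "roll": 0}
    - {"hand": -1, "tx": 0, "ty": 0, "tz": 0, "roll": 0}
  squeeze: 20

```text
time_s: 11.4
ee_pos: [0.4589, -0.1234, 0.0903]
eef_rot: [0.641, 0.767, 0.0, 0.0]
contact_force: [-0.4, 0.1, 0.5]
width: 0.61
grip_force: 0.0
```

Call:
carry_out:
  steps:
    - {"hand": -1, "tx": 0, "ty": 0, "tz": 0, "roll": 0}
    - {"hand": -1, "tx": 0, "ty": 0, "tz": 0, "roll": 0}
    - {"hand": -1, "tx": 0, "ty": 0, "tz": 0, "roll": 0}
    - {"hand": -1, "tx": 0, "ty": 0, "tz": 0, "roll": 0}

```text
time_s: 11.73
ee_pos: [0.4588, -0.1234, 0.09]
eef_rot: [0.641, 0.767, -0.0, -0.0]
contact_force: [-0.4, 0.5, 0.3]
width: 0.326
grip_force: 0.0
```

Run:
```python
from h import *
go(.4588,-.1233,.088,100.2)
```

```text
t 11.73 pos [ 0.4588 -0.1234  0.09  ] th 100.25 tilt 0.0 need t(now axes) [ 0.1 -0.   2. ] roll 0.05 F [-0.4  0.5  0.3] w 30.6 g 0.0
  after roll: [ 0.1 -0.   2. ]
```

Call:
carry_out:
  steps:
    - {"hand": -1, "tx": 0, "ty": 0, "tz": 0, "roll": 0}
    - {"hand": -1, "tx": 0, "ty": 0, "tz": 0, "roll": 0}
    - {"hand": -1, "tx": 0, "ty": 0, "tz": 0, "roll": 0}

```text
time_s: 11.98
ee_pos: [0.4588, -0.1234, 0.09]
eef_rot: [0.641, 0.767, -0.0, -0.0]
contact_force: [0.0, 0.1, 0.9]
width: 0.112
grip_force: 0.0
```

Run:
```python
from h import *
go(.4588,-.1233,.088,100.2)
C,im=snap("wrist","w4.png"); C2,s=snap("scene","s4.png"); C3,t=snap("top","t4.png")
o=np.zeros((600,800,3),np.uint8); o[:300,:400]=cv2.resize(im,(400,300)); 
o[:300,400:]=cv2.resize(s[230:305,270:370],(400,300),interpolation=cv2.INTER_CUBIC)
o[300:,:400]=cv2.resize(t[225:300,240:340],(400,300),interpolation=cv2.INTER_CUBIC)
o[300:,400:]=cv2.resize(im[180:330,220:420],(400,300),interpolation=cv2.INTER_CUBIC)
cv2.imwrite("pics/m4.png",o)
```

```text
t 11.98 pos [ 0.4588 -0.1234  0.09  ] th 100.25 tilt 0.0 need t(now axes) [ 0.1 -0.   2. ] roll 0.05 F [0.  0.1 0.9] w 10.6 g 0.0
  after roll: [ 0.1 -0.   2. ]
```

View pics/m4.png

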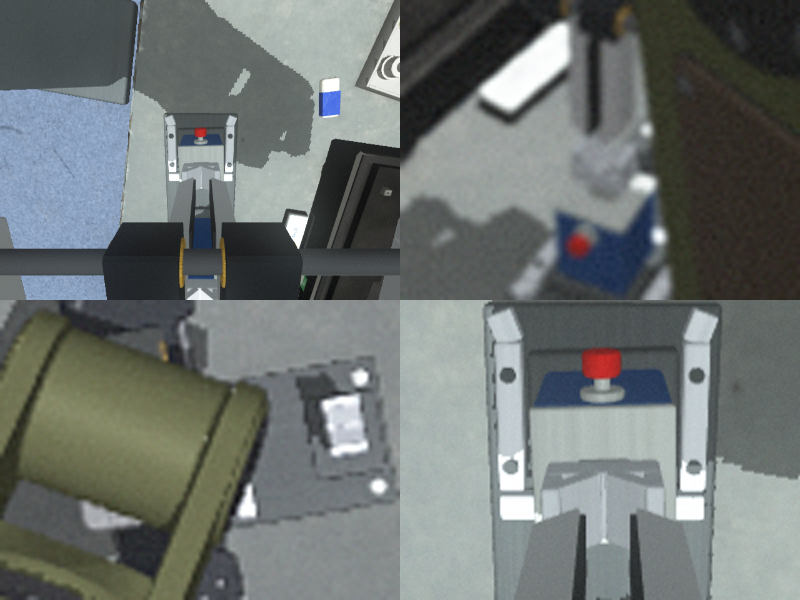

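The montage shows the fingers shut with their tips visible in front of or behind the head's rear half, at about (324,287) in the wrist view, and not around the head. I'll check by projection.

Run:
```python
from h import *
C=cam("wrist");C2=cam("scene"); p=np.array(arm.get_obs()["ee_pos"])
print("mount",np.round(arm.get_calibration("wrist")["mount"],3).tolist())
b=np.radians(10.2); O=np.array([.4677,-.1725])
W=lambda x,y,z:(O[0]+x*np.cos(b)-y*np.sin(b),O[1]+x*np.sin(b)+y*np.cos(b),z)
f=lambda q:(proj(C,q).round(0),proj(C2,q).round(0))
print("tcp",f(p),"tcp+25",f(p+[0,0,.025]))
for n,q in dict(hf=(0,.06,.115),hb=(0,.04,.115),g_f=(0,.072,.078),g_b=(0,.028,.078),stopb=(0.028,.012,.018),knee=(.03,.082,.018),postt=(0,-.04,.145)).items(): print(n,f(W(*q)))
im=cv2.imread("pics/w4.png"); print("bigger")
cv2.imwrite("pics/c7.png",np.vstack([cv2.resize(im[230:320,255:395],None,fx=5.5,fy=5.5,interpolation=cv2.INTER_CUBIC)]))
```

```text
mount [[0.0, -0.961, -0.276, 0.08], [1.0, 0.0, 0.001, 0.001], [-0.001, -0.276, 0.961, -0.216], [0.0, 0.0, 0.0, 1.0]]
tcp (array([321., 276.]), array([321., 274.])) tcp+25 (array([321., 292.]), array([321., 266.]))
hf (array([321., 274.]), array([318., 269.]))
hb (array([321., 310.]), array([323., 263.]))
g_f (array([321., 234.]), array([316., 284.]))
g_b (array([321., 302.]), array([325., 271.]))
stopb (array([358., 289.]), array([318., 280.]))
knee (array([363., 200.]), array([303., 300.]))
postt (array([321., 479.]), array([339., 232.]))
bigger
```

No contact was made, and the triangulated fingertip (near corner at depth about 0.193 m) lies about 35 mm behind the reported TCP. So the real tips end about 35 mm higher than stated. I'll open and go about 37 mm lower, which keeps the tips above the housing top at 78 mm, then grip again.

Call:
carry_out:
  steps:
    - {"hand": 0.6, "tx": 0, "ty": 0, "tz": -10, "roll": 0}
    - {"hand": 0.6, "tx": 0, "ty": 0, "tz": -5, "roll": 0}
    - {"hand": 0.6, "tx": 0, "ty": 0, "tz": 0, "roll": 0}
    - {"hand": 0.6, "tx": 0, "ty": 0, "tz": 0, "roll": 0}
    - {"hand": 0.6, "tx": 0, "ty": 0, "tz": 0, "roll": 0}
    - {"hand": 0.6, "tx": 0, "ty": 0, "tz": 0, "roll": 0}
    - {"hand": 0.6, "tx": 0, "ty": 0, "tz": 0, "roll": 0}
    - {"hand": 0.6, "tx": 0, "ty": 0, "tz": 0, "roll": 0}
    - {"hand": 0.6, "tx": 0, "ty": 0, "tz": 0, "roll": 0}
    - {"hand": 0.6, "tx": 0, "ty": 0, "tz": 0, "roll": 0}

```text
time_s: 12.97
ee_pos: [0.4588, -0.1234, 0.105]
eef_rot: [0.641, 0.767, -0.0, -0.0]
contact_force: [0.4, -0.0, -0.4]
width: 0.68
grip_force: 0.0
```

Call:
carry_out:
  steps:
    - {"hand": 0.6, "tx": 0, "ty": 0, "tz": 15, "roll": 0}
    - {"hand": 0.6, "tx": 0, "ty": 0, "tz": 15, "roll": 0}
    - {"hand": 0.6, "tx": 0, "ty": 0, "tz": 12, "roll": 0}
    - {"hand": 0.6, "tx": 0, "ty": 0, "tz": 6, "roll": 0}
    - {"hand": 0.6, "tx": 0, "ty": 0, "tz": 4, "roll": 0}
    - {"hand": 0.6, "tx": 0, "ty": 0, "tz": 0, "roll": 0}
    - {"hand": 0.6, "tx": 0, "ty": 0, "tz": 0, "roll": 0}

```text
time_s: 13.55
ee_pos: [0.4591, -0.1235, 0.0535]
eef_rot: [0.641, 0.767, 0.0, 0.0]
contact_force: [0.6, -0.5, 1.0]
width: 0.802
grip_force: 0.0
```

Run:
```python
from h import *
go(.4588,-.1233,.0525,100.2)
C,im=snap("wrist","w5.png")
cv2.imwrite("pics/c8.png",cv2.resize(im[170:330,190:450],None,fx=3,fy=3,interpolation=cv2.INTER_CUBIC))
```

```text
t 13.55 pos [ 0.4591 -0.1235  0.0535] th 100.25 tilt 0.03 need t(now axes) [ 0.2 -0.3  1. ] roll 0.05 F [ 0.6 -0.5  1. ] w 75.4 g 0.0
  after roll: [ 0.2 -0.3  1. ]
```

View pics/c8.png

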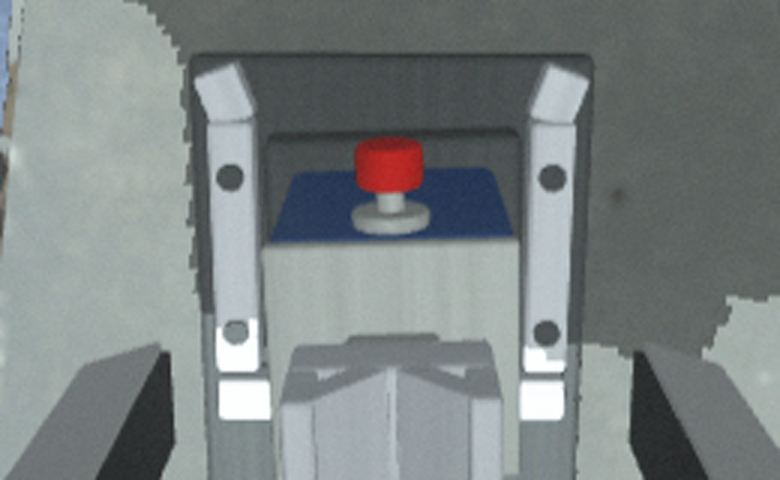

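The fingertips (crop (160,350) and (640,350)) now flank the head (crop x 285 to 500) above the housing. Closing.

Call:
carry_out:
  steps:
    - {"hand": -1, "tx": 0, "ty": 0, "tz": 0.5, "roll": 0}
    - {"hand": -1, "tx": 0, "ty": 0, "tz": 0, "roll": 0}
    - {"hand": -1, "tx": 0, "ty": 0, "tz": 0, "roll": 0}
    - {"hand": -1, "tx": 0, "ty": 0, "tz": 0, "roll": 0}
    - {"hand": -1, "tx": 0, "ty": 0, "tz": 0, "roll": 0}
    - {"hand": -1, "tx": 0, "ty": 0, "tz": 0, "roll": 0}
    - {"hand": -1, "tx": 0, "ty": 0, "tz": 0, "roll": 0}
    - {"hand": -1, "tx": 0, "ty": 0, "tz": 0, "roll": 0}
    - {"hand": -1, "tx": 0, "ty": 0, "tz": 0, "roll": 0}
  squeeze: 20

```text
time_s: 14.35
ee_pos: [0.4586, -0.1234, 0.0525]
eef_rot: [0.641, 0.767, -0.0, -0.0]
contact_force: [-2.5, -0.1, 1.0]
width: 0.341
grip_force: 20.0
```

Run:
```python
from h import *
go(.4588,-.1233,.0525,100.2)
```

```text
t 14.35 pos [ 0.4586 -0.1234  0.0525] th 100.25 tilt 0.03 need t(now axes) [0.1 0.2 0. ] roll 0.05 F [-2.5 -0.1  1. ] w 32.1 g 20.0
  after roll: [0.1 0.2 0. ]
```

Call:
carry_out:
  steps:
    - {"hand": -1, "tx": 0, "ty": 0, "tz": -2, "roll": 0}
    - {"hand": -1, "tx": 0, "ty": 0, "tz": -2, "roll": 0}
    - {"hand": -1, "tx": 0, "ty": 0, "tz": -2, "roll": 0}
    - {"hand": -1, "tx": 0, "ty": 0, "tz": -1, "roll": 0}
    - {"hand": -1, "tx": 0, "ty": 0, "tz": 0, "roll": 0}

```text
time_s: 14.77
ee_pos: [0.4587, -0.1234, 0.0597]
eef_rot: [0.641, 0.767, -0.0, -0.0]
contact_force: [-3.3, -0.7, -0.1]
width: 0.341
grip_force: 20.0
```

Call:
carry_out:
  steps:
    - {"hand": -1, "tx": 0, "ty": 0, "tz": -2, "roll": 0}
    - {"hand": -1, "tx": 0, "ty": 0, "tz": -2, "roll": 0}
    - {"hand": -1, "tx": 0, "ty": 0, "tz": -2, "roll": 0}
    - {"hand": -1, "tx": 0, "ty": 0, "tz": -2, "roll": 0}
    - {"hand": -1, "tx": 0, "ty": 0, "tz": -2, "roll": 0}
    - {"hand": -1, "tx": 0, "ty": 0, "tz": 0, "roll": 0}

```text
time_s: 15.27
ee_pos: [0.4589, -0.1234, 0.07]
eef_rot: [0.641, 0.767, 0.0, 0.0]
contact_force: [-3.3, 0.3, -1.9]
width: 0.343
grip_force: 20.0
```

Run:
```python
from h import *
go(.4588,-.1233,.0525,100.2)
C,im=snap("wrist","w6.png"); g=cv2.cvtColor(im,cv2.COLOR_BGR2HSV)
m=((g[...,0]<8)|(g[...,0]>172))&(g[...,1]>150)&(g[...,2]>70); n,l,s,c=cv2.connectedComponentsWithStats(m.astype(np.uint8))
print([(s[i].tolist(),c[i].round(0)) for i in range(1,n) if s[i,4]>15])
b=np.radians(10.2); O=np.array([.4677,-.1725])
W=lambda x,y,z:(O[0]+x*np.cos(b)-y*np.sin(b),O[1]+x*np.sin(b)+y*np.cos(b),z)
print("knob pred",proj(C,W(0,.087,.066)))
```

```text
t 15.27 pos [ 0.4589 -0.1234  0.07  ] th 100.25 tilt 0.01 need t(now axes) [ 0.1 -0.1 17.5] roll 0.05 F [-3.3  0.3 -1.9] w 32.3 g 20.0
  after roll: [ 0.1 -0.1 17.5]
[([311, 206, 21, 16, 308], array([321., 214.]))]
knob pred [321.2780234  211.38482658]
```

Call:
carry_out:
  steps:
    - {"hand": -1, "tx": 0, "ty": 0, "tz": -0.7, "roll": 0}
    - {"hand": -1, "tx": 0, "ty": 0, "tz": 0, "roll": 0}

```text
time_s: 15.48
ee_pos: [0.4588, -0.1234, 0.0703]
eef_rot: [0.641, 0.767, 0.0, 0.0]
contact_force: [-3.4, 0.5, -1.0]
width: 0.34
grip_force: 20.0
```

Call:
carry_out:
  steps:
    - {"hand": -1, "tx": 0, "ty": 0, "tz": -0.7, "roll": 0}
    - {"hand": -1, "tx": 0, "ty": 0, "tz": 0, "roll": 0}

```text
time_s: 15.65
ee_pos: [0.4589, -0.1234, 0.071]
eef_rot: [0.641, 0.767, 0.0, 0.0]
contact_force: [-2.9, -0.1, -0.7]
width: 0.342
grip_force: 20.0
```

Call:
carry_out:
  steps:
    - {"hand": -1, "tx": 0, "ty": 0, "tz": -0.7, "roll": 0}
    - {"hand": -1, "tx": 0, "ty": 0, "tz": 0, "roll": 0}

```text
time_s: 15.82
ee_pos: [0.4589, -0.1234, 0.0718]
eef_rot: [0.641, 0.767, -0.0, 0.0]
contact_force: [-3.4, 0.6, 1.3]
width: 0.344
grip_force: 20.0
```

Call:
carry_out:
  steps:
    - {"hand": -1, "tx": 0, "ty": 0, "tz": -0.7, "roll": 0}
    - {"hand": -1, "tx": 0, "ty": 0, "tz": 0, "roll": 0}

```text
time_s: 15.98
ee_pos: [0.4589, -0.1234, 0.0725]
eef_rot: [0.641, 0.767, 0.0, 0.0]
contact_force: [-3.4, 0.6, 2.7]
width: 0.341
grip_force: 20.0
```

Call:
carry_out:
  steps:
    - {"hand": -1, "tx": 0, "ty": 0, "tz": -0.7, "roll": 0}
    - {"hand": -1, "tx": 0, "ty": 0, "tz": 0, "roll": 0}

```text
time_s: 16.15
ee_pos: [0.4589, -0.1234, 0.0731]
eef_rot: [0.641, 0.767, 0.0, 0.0]
contact_force: [-2.5, 0.3, -1.0]
width: 0.337
grip_force: 20.0
```

Call:
carry_out:
  steps:
    - {"hand": -1, "tx": 0, "ty": 0, "tz": -0.7, "roll": 0}
    - {"hand": -1, "tx": 0, "ty": 0, "tz": 0, "roll": 0}

```text
time_s: 16.32
ee_pos: [0.4589, -0.1234, 0.0738]
eef_rot: [0.641, 0.767, 0.0, -0.0]
contact_force: [-2.5, 0.9, -0.4]
width: 0.339
grip_force: 20.0
```

Call:
carry_out:
  steps:
    - {"hand": -1, "tx": 0, "ty": 0, "tz": -0.7, "roll": 0}
    - {"hand": -1, "tx": 0, "ty": 0, "tz": 0, "roll": 0}

```text
time_s: 16.48
ee_pos: [0.4589, -0.1234, 0.0745]
eef_rot: [0.641, 0.767, 0.0, -0.0]
contact_force: [-2.8, -0.0, -0.2]
width: 0.343
grip_force: 20.0
```

The kick at TCP z of about 0.072 agrees with notch 3 (expected 0.0725). Notch 4 then lies at 0.0825, so I'll raise 11 mm more and let go.

Call:
carry_out:
  steps:
    - {"hand": -1, "tx": 0, "ty": 0, "tz": -2, "roll": 0}
    - {"hand": -1, "tx": 0, "ty": 0, "tz": -2, "roll": 0}
    - {"hand": -1, "tx": 0, "ty": 0, "tz": -1.5, "roll": 0}
    - {"hand": -1, "tx": 0, "ty": 0, "tz": -1.5, "roll": 0}
    - {"hand": -1, "tx": 0, "ty": 0, "tz": -1, "roll": 0}
    - {"hand": -1, "tx": 0, "ty": 0, "tz": -1, "roll": 0}
    - {"hand": -1, "tx": 0, "ty": 0, "tz": -1, "roll": 0}
    - {"hand": -1, "tx": 0, "ty": 0, "tz": -1, "roll": 0}
    - {"hand": -1, "tx": 0, "ty": 0, "tz": 0, "roll": 0}

```text
time_s: 17.23
ee_pos: [0.4589, -0.1234, 0.0856]
eef_rot: [0.641, 0.767, 0.0, 0.0]
contact_force: [-2.1, 0.5, -1.9]
width: 0.338
grip_force: 20.0
```

Call:
carry_out:
  steps:
    - {"hand": -1, "tx": 0, "ty": 0, "tz": 1, "roll": 0}
    - {"hand": -1, "tx": 0, "ty": 0, "tz": 1, "roll": 0}
    - {"hand": -1, "tx": 0, "ty": 0, "tz": 0, "roll": 0}
    - {"hand": 0.6, "tx": 0, "ty": 0, "tz": 0, "roll": 0}
    - {"hand": 0.6, "tx": 0, "ty": 0, "tz": 0, "roll": 0}
    - {"hand": 0.6, "tx": 0, "ty": 0, "tz": 0, "roll": 0}
    - {"hand": 0.6, "tx": 0, "ty": 0, "tz": 0, "roll": 0}
    - {"hand": 0.6, "tx": 0, "ty": 0, "tz": 0, "roll": 0}
    - {"hand": 0.6, "tx": 0, "ty": 0, "tz": 0, "roll": 0}

```text
time_s: 17.98
ee_pos: [0.459, -0.1234, 0.0835]
eef_rot: [0.641, 0.767, 0.0, 0.0]
contact_force: [0.2, 0.2, 0.7]
width: 0.731
grip_force: 0.0
```

Call:
carry_out:
  steps:
    - {"hand": 1, "tx": 0, "ty": 0, "tz": -30, "roll": 0}
    - {"hand": 1, "tx": 0, "ty": 0, "tz": -40, "roll": 0}
    - {"hand": 1, "tx": 0, "ty": 0, "tz": -40, "roll": 0}
    - {"hand": 1, "tx": 0, "ty": 0, "tz": -25, "roll": 0}
    - {"hand": 1, "tx": 0, "ty": 0, "tz": 0, "roll": 0}
    - {"hand": 1, "tx": 0, "ty": 0, "tz": 0, "roll": 0}

```text
time_s: 18.48
ee_pos: [0.4592, -0.1235, 0.2193]
eef_rot: [0.641, 0.767, 0.0, 0.001]
contact_force: [0.1, 0.2, -0.2]
width: 1.004
grip_force: 0.0
```

Run:
```python
from h import *
go(.4588,-.1233,.0525,100.2)
b=np.radians(10.2); O=np.array([.4677,-.1725])
W=lambda x,y,z:(O[0]+x*np.cos(b)-y*np.sin(b),O[1]+x*np.sin(b)+y*np.cos(b),z)
for cn in ("scene","wrist"):
  C,im=snap(cn,cn+"7.png"); g=cv2.cvtColor(im,cv2.COLOR_BGR2HSV)
  m=((g[...,0]<8)|(g[...,0]>172))&(g[...,1]>110)&(g[...,2]>60); n,l,s,c=cv2.connectedComponentsWithStats(m.astype(np.uint8))
  k=proj(C,W(0,.087,.066)); r=proj(C,W(0,.06,.080)); print(cn,"knob pred",k,"ring pred",r)
  print([(s[i].tolist(),c[i].round(1).tolist()) for i in range(1,n) if s[i,4]>2 and np.linalg.norm(c[i]-k)<60])
  # bright (aluminium) head: top y edge rows along the column of the head
  for j in (.03,.04,.05): print(j,[proj(C,W(x,y,.105+j)).round(1).tolist() for x in(-.016,.016) for y in (.06,.04)])
  if cn=="wrist":
    print(g[200:330:2,321,2].tolist()); hr=int(proj(C,W(0,.05,.145))[1]); print(hr,g[hr,270:370,2].tolist())
```

```text
t 18.48 pos [ 0.4592 -0.1235  0.2193] th 100.25 tilt 0.14 need t(now axes) [  0.5  -0.7 166.8] roll 0.05 F [ 0.1  0.2 -0.2] w 94.4 g 0.0
  after roll: [  0.3  -0.4 166.8]
scene knob pred [312.95817839 291.68631805] ring pred [318.71160075 279.57464334]
[([312, 288, 5, 6, 22], [314.0, 290.9])]
0.03 [[324.8, 264.6], [329.2, 258.9], [312.0, 259.8], [316.4, 254.1]]
0.04 [[324.8, 261.3], [329.2, 255.6], [311.9, 256.5], [316.3, 250.9]]
0.05 [[324.8, 258.0], [329.2, 252.3], [311.8, 253.1], [316.2, 247.5]]
wrist knob pred [322.26506912 180.4258385 ] ring pred [322.21970908 212.16283306]
[([316, 180, 13, 10, 118], [322.0, 184.6])]
0.03 [[301.4, 226.0], [301.8, 250.8], [342.7, 226.1], [342.3, 250.8]]
0.04 [[300.7, 229.1], [301.1, 254.5], [343.3, 229.1], [342.9, 254.6]]
0.05 [[299.9, 232.4], [300.3, 258.6], [344.0, 232.4], [343.6, 258.6]]
[180, 184, 178, 179, 177, 179, 124, 112, 109, 118, 115, 122, 128, 181, 187, 184, 191, 188, 179, 180, 172, 176, 206, 236, 234, 216, 138, 139, 140, 136, 139, 139, 135, 136, 134, 134, 133, 135, 80, 80, 134, 139, 85, 84, 84, 83, 84, 83, 84, 86, 86, 83, 86, 83, 84, 86, 88, 87, 90, 86, 85, 89, 92, 90, 88]
241 [173, 167, 174, 173, 172, 171, 171, 173, 170, 171, 171, 173, 115, 135, 139, 162, 253, 254, 254, 254, 254, 254, 254, 254, 254, 254, 254, 254, 254, 254, 243, 249, 185, 194, 193, 191, 191, 187, 150, 174, 177, 176, 177, 177, 175, 174, 176, 171, 173, 177, 177, 174, 166, 195, 171, 161, 159, 155, 160, 161, 160, 157, 163, 159, 160, 160, 159, 149, 185, 194, 193, 193, 192, 181, 251, 251, 249, 253, 254, 254, 254, 254, 254, 254, 254, 254, 254, 254, 220, 111, 136, 98, 125, 166, 170, 172, 172, 173, 172, 174]
```

Run:
```python
from h import *
b=np.radians(10.2); O=np.array([.4677,-.1725])
W=lambda x,y,z:(O[0]+x*np.cos(b)-y*np.sin(b),O[1]+x*np.sin(b)+y*np.cos(b),z)
C=cam("wrist"); w=cv2.imread("pics/wrist7.png").astype(int); s=cv2.imread("pics/scene7.png").astype(int)
for j in (.03,.04,.05): print(j,"V bottom f/b rows",proj(C,W(0,.06,.093+j))[1].round(1),proj(C,W(0,.04,.093+j))[1].round(1))
for c in (303,305,339,341): print(c,w[216:270,c].mean(1).astype(int).tolist())
rd=lambda im:im[...,2]-np.maximum(im[...,1],im[...,0])
m=rd(s); print("scene redness"); print(m[268:290,308:330])
m=rd(w); y,x=np.where(m[195:235,295:350]>25); print("wrist red px",len(x),(x.min()+295,x.max()+295,y.min()+195,y.max()+195) if len(x) else "")
C2=cam("scene"); print("ring zone scene",[proj(C2,W(0,.058,z)).round(1).tolist() for z in (.078,.084)],"underside j=.04",[proj(C2,W(x,.06,.121)).round(1).tolist() for x in (-.016,.016)])
print(s[255:283,318].tolist())
```

```text
0.03 V bottom f/b rows 223.1 247.0
0.04 V bottom f/b rows 225.9 250.5
0.05 V bottom f/b rows 229.0 254.3
303 [169, 170, 170, 168, 172, 171, 168, 161, 128, 126, 130, 122, 120, 141, 181, 188, 186, 186, 185, 188, 187, 187, 187, 186, 186, 188, 192, 186, 188, 188, 188, 186, 186, 184, 187, 188, 186, 197, 189, 135, 134, 135, 134, 135, 128, 131, 133, 130, 133, 132, 133, 132, 134, 134]
305 [176, 176, 179, 178, 175, 174, 162, 133, 120, 123, 127, 122, 123, 143, 184, 189, 187, 187, 187, 187, 186, 186, 188, 185, 186, 185, 187, 186, 186, 186, 185, 189, 185, 186, 188, 186, 187, 192, 186, 133, 133, 134, 131, 131, 133, 130, 132, 131, 131, 129, 130, 131, 131, 131]
339 [176, 175, 172, 177, 175, 166, 138, 123, 122, 128, 119, 117, 141, 179, 187, 188, 187, 186, 188, 188, 186, 188, 187, 186, 186, 188, 189, 187, 188, 184, 189, 186, 234, 253, 253, 253, 253, 246, 147, 135, 134, 135, 132, 133, 133, 133, 130, 128, 133, 131, 133, 134, 133, 137]
341 [181, 179, 177, 179, 179, 174, 149, 119, 123, 126, 118, 116, 135, 175, 188, 185, 188, 185, 185, 188, 187, 185, 187, 186, 187, 187, 186, 186, 186, 187, 188, 186, 232, 
[... 2115 characters left out ...]
13 -30 -48 -48 -48 -46 -47 -41
  -44 -38 -41 -41]]
wrist red px 4 (np.int64(314), np.int64(331), np.int64(216), np.int64(217))
ring zone scene [[319.2, 279.6], [319.1, 277.8]] underside j=.04 [[324.9, 269.2], [312.1, 264.3]]
[[194, 190, 182], [171, 166, 162], [162, 154, 152], [153, 150, 140], [154, 151, 144], [157, 149, 145], [156, 149, 145], [151, 144, 141], [155, 147, 141], [140, 137, 133], [135, 128, 124], [129, 127, 121], [121, 120, 115], [113, 114, 109], [114, 115, 110], [110, 112, 108], [109, 107, 104], [108, 108, 105], [108, 104, 100], [106, 106, 102], [108, 105, 104], [105, 104, 103], [105, 102, 100], [103, 102, 99], [109, 108, 105], [123, 123, 118], [143, 143, 138], [155, 155, 149]]
```

The column is on notch 4: the head's top edges at rows 229.0 and 254.5 match the predicted 229.1 and 254.6, and red shows just above the housing. On to the arbor.

Call:
carry_out:
  steps:
    - {"hand": 1, "tx": 0, "ty": 0, "tz": -5, "roll": 6.99}
    - {"hand": 1, "tx": 0, "ty": 0, "tz": 0, "roll": 6.99}
    - {"hand": 1, "tx": 0, "ty": 0, "tz": 0, "roll": 6.99}
    - {"hand": 1, "tx": 0, "ty": 0, "tz": 0, "roll": 6.99}
    - {"hand": 1, "tx": 0, "ty": 0, "tz": 0, "roll": 6.99}
    - {"hand": 1, "tx": 0, "ty": 0, "tz": 0, "roll": 6.99}
    - {"hand": 1, "tx": 0, "ty": 0, "tz": 0, "roll": 6.99}
    - {"hand": 1, "tx": 0, "ty": 0, "tz": 0, "roll": 6.99}
    - {"hand": 1, "tx": 0, "ty": 0, "tz": 0, "roll": 6.99}
    - {"hand": 1, "tx": 0, "ty": 0, "tz": 0, "roll": 6.99}
    - {"hand": 1, "tx": 0, "ty": 0, "tz": 0, "roll": 6.99}
    - {"hand": 1, "tx": 0, "ty": 0, "tz": 0, "roll": 6.99}

```text
time_s: 19.58
ee_pos: [0.4584, -0.1232, 0.2218]
eef_rot: [0.99, 0.139, -0.001, -0.001]
contact_force: [-0.2, -0.4, -0.3]
width: 0.998
grip_force: 0.0
```

Call:
carry_out:
  steps:
    - {"hand": 1, "tx": -1, "ty": 28, "tz": 0, "roll": 0}
    - {"hand": 1, "tx": -1, "ty": 28, "tz": 0, "roll": 0}
    - {"hand": 1, "tx": -1, "ty": 28, "tz": 0, "roll": 0}
    - {"hand": 1, "tx": -1, "ty": 28, "tz": 0, "roll": 0}
    - {"hand": 1, "tx": -1, "ty": 28, "tz": 0, "roll": 0}
    - {"hand": 1, "tx": -1, "ty": 28, "tz": 0, "roll": 0}
    - {"hand": 1, "tx": -1, "ty": 28, "tz": 0, "roll": 0}
    - {"hand": 1, "tx": -1, "ty": 28, "tz": 20, "roll": 0}
    - {"hand": 1, "tx": -1, "ty": 28, "tz": 30, "roll": 0}
    - {"hand": 1, "tx": -1, "ty": 28, "tz": 30, "roll": 0}
    - {"hand": 1, "tx": 0, "ty": 0, "tz": 0, "roll": 0}
    - {"hand": 1, "tx": 0, "ty": 0, "tz": 0, "roll": 0}

```text
time_s: 20.58
ee_pos: [0.5268, -0.3947, 0.1392]
eef_rot: [0.99, 0.142, -0.002, -0.003]
contact_force: [1.3, 1.2, 0.6]
width: 0.998
grip_force: 0.0
```

Run:
```python
from h import *
go(.528,-.3957,-.024,16.4)
C,im=snap("wrist","w8.png")
# rectify onto plane z=.012 (1 px = 0.25 mm) around the arbor and threshold
c0=np.array([.528,-.3957]); h=.09
wp=[(c0[0]+a,c0[1]+b_) for a,b_ in [(-h,-h),(h,-h),(h,h),(-h,h)]]
ip=np.float32([proj(C,(x,y,.012)) for x,y in wp]); print(ip.round(0).tolist())
H=cv2.getPerspectiveTransform(ip,np.float32([(0,0),(720,0),(720,720),(0,720)]))
a=cv2.warpPerspective(im,H,(720,720)); g=cv2.cvtColor(a,cv2.COLOR_BGR2GRAY); cv2.imwrite("pics/a8.png",a)
t,_=cv2.threshold(g,0,255,cv2.THRESH_OTSU)
for th in (t,180,200):
  n,l,s,c=cv2.connectedComponentsWithStats((g>th).astype(np.uint8))
  for i in range(1,n):
    if s[i,4]>4000:
      r=cv2.minAreaRect(np.argwhere(l==i)[:,::-1].astype(np.float32)); print(th,s[i,4]*.0625,"c",(c0+(np.array(r[0])-360)*.00025).round(4),np.array(r[1])*.25,r[2])
```

```text
t 20.58 pos [ 0.5268 -0.3947  0.1392] th 16.29 tilt 0.39 need t(now axes) [  1.4   2.2 163.2] roll -0.11 F [1.3 1.2 0.6] w 93.8 g 0.0
  after roll: [  0.8   1.3 163.2]
[[388.0, 338.0], [458.0, 156.0], [250.0, 92.0], [206.0, 289.0]]
105.0 20900.0 c [ 0.5271 -0.3958] [179.75 178.25] 90.0
180 270.0625 c [ 0.5922 -0.4752] [15.59175205 24.51882362] 11.481990814208984
180 1551.6875 c [ 0.5012 -0.4033] [92.38235474 24.06538582] 16.69924545288086
200 1404.875 c [ 0.5013 -0.4034] [91.84777832 23.61863518] 16.8214111328125
```

The arbor is confirmed at about (0.526, -0.396) with yaw 16.6°. Now I'll descend, slowly at the end because of the short fingers.

Call:
carry_out:
  steps:
    - {"hand": 0.4, "tx": -1, "ty": 1, "tz": 25, "roll": -0.3}
    - {"hand": 0.4, "tx": 0, "ty": 0, "tz": 30, "roll": 0}
    - {"hand": 0.4, "tx": 0, "ty": 0, "tz": 30, "roll": 0}
    - {"hand": 0.4, "tx": 0, "ty": 0, "tz": 25, "roll": 0}
    - {"hand": 0.4, "tx": 0, "ty": 0, "tz": 15, "roll": 0}
    - {"hand": 0.4, "tx": 0, "ty": 0, "tz": 10, "roll": 0}
    - {"hand": 0.4, "tx": 0, "ty": 0, "tz": 5, "roll": 0}
    - {"hand": 0.4, "tx": 0, "ty": 0, "tz": 0, "roll": 0}
    - {"hand": 0.4, "tx": 0, "ty": 0, "tz": 0, "roll": 0}

```text
time_s: 21.38
ee_pos: [0.5282, -0.3963, 0.005]
eef_rot: [0.989, 0.145, 0.001, 0.001]
contact_force: [-0.3, 0.3, 0.6]
width: 0.701
grip_force: 0.0
```

Run:
```python
from h import *
go(.526,-.3962,-.024,16.6)
```

```text
t 21.38 pos [ 0.5282 -0.3963  0.005 ] th 16.69 tilt 0.12 need t(now axes) [-2.1 -0.7 29. ] roll 0.09 F [-0.3  0.3  0.6] w 65.9 g 0.0
  after roll: [-2.1 -0.7 29. ]
```

Call:
carry_out:
  steps:
    - {"hand": 0.4, "tx": -2, "ty": -0.5, "tz": 4, "roll": 0}
    - {"hand": 0.4, "tx": 0, "ty": 0, "tz": 4, "roll": 0}
    - {"hand": 0.4, "tx": 0, "ty": 0, "tz": 4, "roll": 0}
    - {"hand": 0.4, "tx": 0, "ty": 0, "tz": 0, "roll": 0}
    - {"hand": 0.4, "tx": 0, "ty": 0, "tz": 0, "roll": 0}

```text
time_s: 21.8
ee_pos: [0.5253, -0.3961, -0.0088]
eef_rot: [0.989, 0.145, -0.0, -0.0]
contact_force: [0.6, -0.1, 0.9]
width: 0.698
grip_force: 0.0
```

Call:
carry_out:
  steps:
    - {"hand": 0.4, "tx": 0, "ty": 0, "tz": 3, "roll": 0}
    - {"hand": 0.4, "tx": 0, "ty": 0, "tz": 3, "roll": 0}
    - {"hand": 0.4, "tx": 0, "ty": 0, "tz": 0, "roll": 0}
    - {"hand": 0.4, "tx": 0, "ty": 0, "tz": 0, "roll": 0}

```text
time_s: 22.13
ee_pos: [0.5253, -0.3961, -0.0148]
eef_rot: [0.989, 0.145, -0.0, -0.0]
contact_force: [-0.5, 0.9, -0.5]
width: 0.701
grip_force: 0.0
```

Call:
carry_out:
  steps:
    - {"hand": 0.4, "tx": 0, "ty": 0, "tz": 2, "roll": 0}
    - {"hand": 0.4, "tx": 0, "ty": 0, "tz": 2, "roll": 0}
    - {"hand": 0.4, "tx": 0, "ty": 0, "tz": 1, "roll": 0}
    - {"hand": 0.4, "tx": 0, "ty": 0, "tz": 0, "roll": 0}

```text
time_s: 22.47
ee_pos: [0.5253, -0.3961, -0.0199]
eef_rot: [0.989, 0.145, -0.0, -0.0]
contact_force: [-0.6, -0.2, -0.4]
width: 0.698
grip_force: 0.0
```

Call:
carry_out:
  steps:
    - {"hand": 0.4, "tx": 0, "ty": 0, "tz": 2, "roll": 0}
    - {"hand": 0.4, "tx": 0, "ty": 0, "tz": 2, "roll": 0}
    - {"hand": 0.4, "tx": 0, "ty": 0, "tz": 1, "roll": 0}
    - {"hand": 0.4, "tx": 0, "ty": 0, "tz": 0, "roll": 0}

```text
time_s: 22.8
ee_pos: [0.5253, -0.3961, -0.0249]
eef_rot: [0.989, 0.145, -0.0, -0.0]
contact_force: [0.2, 0.0, -1.2]
width: 0.704
grip_force: 0.0
```

Call:
carry_out:
  steps:
    - {"hand": -1, "tx": 0, "ty": 0, "tz": 0, "roll": 0}
    - {"hand": -1, "tx": 0, "ty": 0, "tz": 0, "roll": 0}
    - {"hand": -1, "tx": 0, "ty": 0, "tz": 0, "roll": 0}
    - {"hand": -1, "tx": 0, "ty": 0, "tz": 0, "roll": 0}
    - {"hand": -1, "tx": 0, "ty": 0, "tz": 0, "roll": 0}
    - {"hand": -1, "tx": 0, "ty": 0, "tz": 0, "roll": 0}
    - {"hand": -1, "tx": 0, "ty": 0, "tz": 0, "roll": 0}
    - {"hand": -1, "tx": 0, "ty": 0, "tz": 0, "roll": 0}
  squeeze: 30

```text
time_s: 23.47
ee_pos: [0.5254, -0.3962, -0.0245]
eef_rot: [0.989, 0.145, -0.0, 0.0]
contact_force: [0.8, 0.9, 0.3]
width: 0.25
grip_force: 30.0
```

Run:
```python
from h import *
go(.526,-.3962,-.024,16.6)
```

```text
t 23.47 pos [ 0.5254 -0.3962 -0.0245] th 16.67 tilt 0.0 need t(now axes) [ 0.6  0.2 -0.5] roll 0.07 F [0.8 0.9 0.3] w 23.5 g 30.0
  after roll: [ 0.6  0.2 -0.5]
```

Arbor gripped (23.5 mm, 30 N). Now lift, turn to the base line and move over the cradle.

Call:
carry_out:
  steps:
    - {"hand": -1, "tx": 0, "ty": 0, "tz": -5, "roll": 0}
    - {"hand": -1, "tx": 0, "ty": 0, "tz": -15, "roll": 0}
    - {"hand": -1, "tx": 0, "ty": 0, "tz": -25, "roll": 0}
    - {"hand": -1, "tx": 0, "ty": 0, "tz": -30, "roll": 0}
    - {"hand": -1, "tx": 0, "ty": 0, "tz": -30, "roll": 0}
    - {"hand": -1, "tx": 0, "ty": 0, "tz": -30, "roll": 0}
    - {"hand": -1, "tx": 0, "ty": 0, "tz": -30, "roll": 0}
    - {"hand": -1, "tx": 0, "ty": 0, "tz": -25, "roll": 0}
    - {"hand": -1, "tx": 0, "ty": 0, "tz": -10, "roll": 0}
    - {"hand": -1, "tx": 0, "ty": 0, "tz": 0, "roll": 0}

```text
time_s: 24.3
ee_pos: [0.526, -0.3967, 0.1779]
eef_rot: [0.989, 0.145, 0.001, 0.001]
contact_force: [0.9, -0.2, -3.3]
width: 0.252
grip_force: 30.0
```

Call:
carry_out:
  steps:
    - {"hand": -1, "tx": 0, "ty": 0, "tz": 0, "roll": -6.96}
    - {"hand": -1, "tx": 0, "ty": 0, "tz": 0, "roll": -6.96}
    - {"hand": -1, "tx": 0, "ty": 0, "tz": 0, "roll": -6.96}
    - {"hand": -1, "tx": 0, "ty": 0, "tz": 0, "roll": -6.96}
    - {"hand": -1, "tx": 0, "ty": 0, "tz": 0, "roll": -6.96}
    - {"hand": -1, "tx": 0, "ty": 0, "tz": 0, "roll": -6.96}
    - {"hand": -1, "tx": 0, "ty": 0, "tz": 0, "roll": -6.96}
    - {"hand": -1, "tx": 0, "ty": 0, "tz": 0, "roll": -6.96}
    - {"hand": -1, "tx": 0, "ty": 0, "tz": 0, "roll": -6.96}
    - {"hand": -1, "tx": 0, "ty": 0, "tz": 0, "roll": -6.96}
    - {"hand": -1, "tx": 0, "ty": 0, "tz": 0, "roll": -6.96}
    - {"hand": -1, "tx": 0, "ty": 0, "tz": 0, "roll": -6.96}

```text
time_s: 25.3
ee_pos: [0.5248, -0.3957, 0.1727]
eef_rot: [0.639, 0.769, 0.0, -0.002]
contact_force: [0.4, -0.3, -3.0]
width: 0.25
grip_force: 30.0
```

Call:
carry_out:
  steps:
    - {"hand": -1, "tx": 10, "ty": -1, "tz": 0, "roll": 0}
    - {"hand": -1, "tx": 22, "ty": -2, "tz": 0, "roll": 0}
    - {"hand": -1, "tx": 25, "ty": -2, "tz": 0, "roll": 0}
    - {"hand": -1, "tx": 25, "ty": -2, "tz": 0, "roll": 0}
    - {"hand": -1, "tx": 25, "ty": -2, "tz": 0, "roll": 0}
    - {"hand": -1, "tx": 25, "ty": -2, "tz": 0, "roll": 0}
    - {"hand": -1, "tx": 25, "ty": -2, "tz": 0, "roll": 0}
    - {"hand": -1, "tx": 25, "ty": -2, "tz": 0, "roll": 0}
    - {"hand": -1, "tx": 25, "ty": -1, "tz": 0, "roll": 0}
    - {"hand": -1, "tx": 15, "ty": -1, "tz": 0, "roll": 0}
    - {"hand": -1, "tx": 8, "ty": 0, "tz": 0, "roll": 0}
    - {"hand": -1, "tx": 0, "ty": 0, "tz": 0, "roll": 0}

```text
time_s: 26.3
ee_pos: [0.4678, -0.1719, 0.1748]
eef_rot: [0.641, 0.767, -0.0, -0.0]
contact_force: [0.4, -0.6, -2.6]
width: 0.251
grip_force: 30.0
```

Run:
```python
from h import *
go(.4677,-.1725,.130,100.2)
C,im=snap("wrist","w9.png"); o=np.array(arm.get_obs()["ee_pos"]); z=o[2]+.0365
b=np.radians(10.2); u=np.array([-np.sin(b),np.cos(b),0])
for d in (.022,.070): print("arbor +y",d,proj(C,[o[0],o[1],z]+u*d).round(1))
q0=proj(C,[o[0],o[1],z+.004]+u*.010); q1=proj(C,[o[0],o[1],z+.004]+u*.11)
g=cv2.cvtColor(im,cv2.COLOR_BGR2GRAY); print("col 322 rows",list(zip(range(130,300,2),g[130:300:2,int(round(q0[0]))].tolist())))
for r in (int(proj(C,[o[0],o[1],z]+u*.045)[1]),): print(r,g[r,290:350].tolist())
W=lambda x,y,z:(.4677+x*np.cos(b)-y*np.sin(b),-.1725+x*np.sin(b)+y*np.cos(b),z)
print("V prop centre",proj(C,W(0,.05,.145)))
```

```text
t 26.3 pos [ 0.4678 -0.1719  0.1748] th 100.26 tilt 0.06 need t(now axes) [-0.6 -0.2 44.8] roll 0.06 F [ 0.4 -0.6 -2.6] w 23.6 g 30.0
  after roll: [-0.6 -0.2 44.8]
arbor +y 0.022 [321.1 261.1]
arbor +y 0.07 [321.1 158.2]
col 322 rows [(130, 99), (132, 100), (134, 135), (136, 181), (138, 177), (140, 174), (142, 179), (144, 166), (146, 190), (148, 193), (150, 191), (152, 192), (154, 185), (156, 122), (158, 166), (160, 175), (162, 179), (164, 228), (166, 252), (168, 253), (170, 253), (172, 253), (174, 253), (176, 253), (178, 253), (180, 253), (182, 253), (184, 253), (186, 253), (188, 253), (190, 253), (192, 253), (194, 253), (196, 253), (198, 179), (200, 178), (202, 180), (204, 177), (206, 181), (208, 177), (210, 177), (212, 178), (214, 178), (216, 176), (218, 176), (220, 174), (222, 174), (224, 178), (226, 175), (228, 175), (230, 174), (232, 173), (234, 174), (236, 173), (238, 174), (240, 174), (242, 175), (244, 171), (246, 172), (248, 172), (250, 175), (252, 173), (254, 174), (256, 173), (258, 174), (260, 170), (262, 170), (264, 114), (266, 116), (268, 156), (270, 173), (272, 178), (274, 180), (276, 179), (278, 179), (280, 179), (282, 179), (284, 177), (286, 179), (288, 179), (290, 178), (292, 177), (294, 178), (296, 178), (298, 177)]
213 [147, 148, 150, 151, 153, 100, 101, 98, 97, 97, 96, 96, 98, 95, 100, 94, 106, 123, 138, 138, 144, 148, 154, 159, 161, 161, 164, 168, 172, 179, 181, 176, 179, 179, 180, 178, 176, 178, 175, 179, 176, 178, 171, 171, 170, 165, 161, 154, 151, 146, 134, 135, 143, 116, 92, 92, 89, 90, 90, 91]
V prop centre [321.26455598 183.67820618]
```

The arbor's square end sits at row 264 as predicted, so it is centred along the line to about 1 mm, and the rod is about 1.5 mm right of the V. I'll nudge that out and lower.

Call:
carry_out:
  steps:
    - {"hand": -1, "tx": -0.6, "ty": -1, "tz": 10, "roll": 0}
    - {"hand": -1, "tx": 0, "ty": 0, "tz": 15, "roll": 0}
    - {"hand": -1, "tx": 0, "ty": 0, "tz": 15, "roll": 0}
    - {"hand": -1, "tx": 0, "ty": 0, "tz": 10, "roll": 0}
    - {"hand": -1, "tx": 0, "ty": 0, "tz": 5, "roll": 0}
    - {"hand": -1, "tx": 0, "ty": 0, "tz": 4, "roll": 0}
    - {"hand": -1, "tx": 0, "ty": 0, "tz": 2, "roll": 0}
    - {"hand": -1, "tx": 0, "ty": 0, "tz": 1, "roll": 0}
    - {"hand": -1, "tx": 0, "ty": 0, "tz": 0, "roll": 0}
    - {"hand": -1, "tx": 0, "ty": 0, "tz": 0, "roll": 0}

```text
time_s: 27.18
ee_pos: [0.4674, -0.1737, 0.1139]
eef_rot: [0.642, 0.767, 0.0, 0.0]
contact_force: [0.4, 0.6, -2.0]
width: 0.251
grip_force: 30.0
```

Run:
```python
from h import *
go(.4677,-.1725,.108,100.2)
```

```text
t 27.18 pos [ 0.4674 -0.1737  0.1139] th 100.19 tilt 0.05 need t(now axes) [1.1 0.6 5.9] roll -0.01 F [ 0.4  0.6 -2. ] w 23.6 g 30.0
  after roll: [1.1 0.6 5.9]
```

Call:
carry_out:
  steps:
    - {"hand": -1, "tx": 1, "ty": 0, "tz": 1.5, "roll": 0}
    - {"hand": -1, "tx": 0, "ty": 0, "tz": 1.5, "roll": 0}
    - {"hand": -1, "tx": 0, "ty": 0, "tz": 1, "roll": 0}
    - {"hand": -1, "tx": 0, "ty": 0, "tz": 0, "roll": 0}
    - {"hand": -1, "tx": 0, "ty": 0, "tz": 0, "roll": 0}

```text
time_s: 27.6
ee_pos: [0.4669, -0.1726, 0.1094]
eef_rot: [0.642, 0.767, -0.0, -0.0]
contact_force: [-0.5, -0.3, -2.1]
width: 0.252
grip_force: 30.0
```

Call:
carry_out:
  steps:
    - {"hand": -1, "tx": 0, "ty": 0, "tz": 1, "roll": 0}
    - {"hand": -1, "tx": 0, "ty": 0, "tz": 0, "roll": 0}
    - {"hand": -1, "tx": 0, "ty": 0, "tz": 0, "roll": 0}

```text
time_s: 27.85
ee_pos: [0.467, -0.1727, 0.1087]
eef_rot: [0.642, 0.767, -0.0, 0.0]
contact_force: [-2.1, 0.4, 1.2]
width: 0.25
grip_force: 30.0
```

Call:
carry_out:
  steps:
    - {"hand": -1, "tx": 0, "ty": 0, "tz": 0.7, "roll": 0}
    - {"hand": -1, "tx": 0, "ty": 0, "tz": 0, "roll": 0}
    - {"hand": -1, "tx": 0, "ty": 0, "tz": 0, "roll": 0}

```text
time_s: 28.1
ee_pos: [0.467, -0.1726, 0.1083]
eef_rot: [0.641, 0.767, 0.0, 0.0]
contact_force: [-3.0, 1.8, 5.7]
width: 0.251
grip_force: 30.0
```

Contact at the expected height. Releasing and withdrawing.

Call:
carry_out:
  steps:
    - {"hand": -0.3, "tx": 0, "ty": 0, "tz": 0, "roll": 0}
    - {"hand": 0, "tx": 0, "ty": 0, "tz": 0, "roll": 0}
    - {"hand": 0.3, "tx": 0, "ty": 0, "tz": 0, "roll": 0}
    - {"hand": 0.3, "tx": 0, "ty": 0, "tz": 0, "roll": 0}
    - {"hand": 0.3, "tx": 0, "ty": 0, "tz": 0, "roll": 0}
    - {"hand": 0.3, "tx": 0, "ty": 0, "tz": 0, "roll": 0}
    - {"hand": 0.3, "tx": 0, "ty": 0, "tz": -10, "roll": 0}
    - {"hand": 0.3, "tx": 0, "ty": 0, "tz": -25, "roll": 0}
    - {"hand": 0.3, "tx": 0, "ty": 0, "tz": -30, "roll": 0}
    - {"hand": 0.3, "tx": 0, "ty": 0, "tz": -15, "roll": 0}
    - {"hand": 0.3, "tx": 0, "ty": 0, "tz": 0, "roll": 0}
    - {"hand": 0.3, "tx": 0, "ty": 0, "tz": 0, "roll": 0}

```text
time_s: 29.1
ee_pos: [0.4671, -0.1727, 0.1884]
eef_rot: [0.642, 0.767, 0.0, 0.001]
contact_force: [0.3, -0.2, -0.4]
width: 0.65
grip_force: 0.0
```

Run:
```python
from h import *
go(.4677,-.1725,.108,100.2)
C,im=snap("wrist","w10.png"); g=cv2.cvtColor(im,cv2.COLOR_BGR2GRAY)
b=np.radians(10.2); W=lambda x,y,z:(.4677+x*np.cos(b)-y*np.sin(b),-.1725+x*np.sin(b)+y*np.cos(b),z)
for n,p in dict(end_top=(0,.07,.1523),sq_at_rodtop=(0,.022,.1523),sq_topf=(0,.022,.1563),sq_topb=(0,-.022,.1563),sqL=(-.012,0,.1563),sqR=(.012,0,.1563),rodL=(-.008,.035,.1443),rodR=(.008,.035,.1443),knob=(0,.087,.066),headL=(-.016,.06,.145),headR=(.016,.06,.145)).items(): print(n,proj(C,W(*p)).round(1))
c=int(round(proj(C,W(0,.05,.15))[0])); print("col",c,g[150:340:2,c].tolist())
for y in (0,.03,.065):
  r=int(round(proj(C,W(0,y,.15))[1])); print("row",r,g[r,270:375].tolist())
m=im[...,2].astype(int)-im[...,:2].max(2); yy,xx=np.where(m[130:260,290:350]>60); print("knob",xx.mean()+290,yy.mean()+130,len(xx))
```

```text
t 29.1 pos [ 0.4671 -0.1727  0.1884] th 100.19 tilt 0.09 need t(now axes) [ 0.2  0.5 80.4] roll -0.01 F [ 0.3 -0.2 -0.4] w 61.1 g 0.0
  after roll: [ 0.1  0.6 80.4]
end_top [322.3 148.8]
sq_at_rodtop [322.3 224.4]
sq_topf [322.3 225.8]
sq_topb [322.4 289.5]
sqL [304.1 258.4]
sqR [340.6 258.4]
rodL [310.3 202.6]
rodR [334.4 202.5]
knob [322.3 122.8]
headL [297.4 164.3]
headR [347.2 164.3]
col 322 [166, 175, 174, 171, 171, 171, 174, 171, 173, 252, 252, 252, 252, 252, 175, 174, 172, 171, 173, 174, 172, 173, 172, 173, 174, 175, 176, 173, 176, 175, 177, 174, 175, 177, 177, 179, 175, 129, 136, 172, 178, 178, 176, 175, 178, 176, 176, 178, 174, 178, 177, 176, 176, 180, 176, 178, 176, 177, 176, 174, 175, 176, 176, 176, 180, 250, 250, 251, 251, 247, 250, 250, 250, 250, 249, 249, 250, 250, 250, 249, 249, 250, 249, 249, 250, 249, 249, 249, 249, 249, 249, 249, 239, 248, 248]
row 255 [171, 174, 171, 174, 172, 176, 174, 174, 179, 125, 125, 142, 137, 139, 144, 146, 143, 142, 142, 147, 144, 147, 137, 137, 142, 141, 144, 142, 120, 137, 142, 144, 144, 144, 145, 164, 176, 173, 174, 173, 177, 175, 173, 1
[... 631 characters left out ...]
, 87, 85, 89, 86, 85, 82, 83, 86, 82, 85, 89, 84, 83, 86, 87, 85, 83, 84, 116, 121, 133, 131, 135, 129, 116, 91, 167, 172, 134, 129, 127, 104, 102, 102]
row 157 [174, 178, 175, 171, 174, 171, 129, 126, 146, 142, 196, 254, 255, 255, 255, 255, 255, 255, 255, 253, 206, 114, 92, 117, 83, 87, 159, 176, 178, 180, 180, 183, 185, 186, 184, 183, 185, 188, 186, 187, 181, 114, 124, 133, 138, 145, 147, 155, 156, 167, 170, 173, 173, 172, 169, 170, 173, 175, 175, 174, 237, 231, 222, 210, 189, 146, 185, 185, 190, 183, 183, 183, 188, 188, 187, 188, 187, 189, 186, 175, 98, 81, 78, 116, 171, 198, 198, 200, 203, 202, 201, 202, 200, 189, 92, 85, 82, 78, 105, 107, 104, 101, 100, 102, 101]
knob 322.175 130.975 40
```

Everything reads as predicted: square edges 305 to 339 (predicted 304 to 341), rod 311 to 334 at both ends, and the gripper clear. Handing in.

```bash
python3 -c "
from workcell import arm
print(arm.hand_in())"
```

```text
the job is handed in; nothing more can be done
None
```

The job is handed in, with no verdict returned: by my last measurements the prop is home in the pocket, its column on notch four, and the arbor level and centred in both Vs; I kept clear of the marker, eraser and stylus case but did not re-measure them.

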